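# Change the drying cartridges and clamp the drying chamber shut

### The arm

A 6-joint arm with a two-finger parallel gripper is mounted at the origin on the work surface. World frame = base frame: x ahead of the robot, y to its left, z up, the work surface at z = 0. Lengths are in m, angles in rad, forces in N, time in s.
With the tool pointing down it reaches from about 0.425 to 0.95 m from the base axis. Payload 3.5 kg.
Tool frame: the origin (TCP) lies on the centre line of the jaws, within the pads' length; the fingertips stand 11 mm ahead of it and the grasp point (between the pads) lies 8 mm behind it; z points along the fingers, y is the line along which they close (so a half turn about z gives the same grasp; the last joint's range is limited). The gripper opens to 85 mm and grips with 20 to 120 N. Pads are 22 mm wide; open, the fingers measure 114 mm over their backs; the gripper's body (76 mm by 85 mm) begins 54 mm behind the grasp point. The pads swing forward as they close: fully open they stand 13 mm farther back than shut.
Start: joints at [1.001, 0.286, 1.577, -0, 1.279, -0.15], TCP at [0.275, 0.616, 0.207] pointing down, gripper open.
Joint ranges: [-2.77, 2.77], [-0.9, 2.22], [0.21, 2.48], [-1.53, 4.67], [0.24, 2.81], [-2.84, 2.84]. Speed limits (rad/s): [2.79, 2.79, 3.14, 3.14, 3.14, 3.14].

### API

Orientations are given as a unit quaternion [x, y, z, w].
In Python, from plant import ctrl gives the robot as it stands.
- The arm moves only by the tool step_arm, never from a script. Its argument "motion" is a list of rows, each an object with "offset": the shift along the tool's x, y, z in m, a list of three; "twist": the turn about the tool's z in degrees. A call has 1 to 12 rows; each row is the pose to reach, as a shift and turn from the pose commanded when the call began, along the tool's axes at that moment; what a row does not reach only later rows make up. A row lasts 1/10 s, in which the tool goes at most 50 mm and 8.59 degrees, less where a joint would pass 70% of its speed; a pose out of reach is approached as far as the arm can. A call with a gripper value outside its range is refused whole. "gripper" is the finger opening in m, from 0 to 0.0854, set as the call begins (left out, the last holds). The fingers move at their own pace and stop on an object; "grip_force" is the grip in N (left out, the last holds). Time passes only in rows, so rows that repeat a pose let the fingers close. It gives the time, the measured TCP pose, the force, the opening and the grip force at its end, in the units of the state.
- ctrl.get_state(): the state, without advancing time (a new reading comes with each control period).
- ctrl.read_camera(name): name is "scene" or "top" or "wrist"; returns the picture (480x640x3 uint8, blue, green, red); there is no depth.
- ctrl.calibration(name): a dict with "fx", "fy", "cx", "cy" (pixels), "cam_to_world" (4x4, takes a point from camera to world coordinates). Camera axes: x right, y up, looking along -z (the intrinsics and any distortion apply to the point x, -y, -z); pixel columns grow to the right and rows downward; lengths in m; the calibration is good to about 2 mm. A picture is of the moment at which its call begins: read the wrist's pose just before it. calibration takes no time and is no camera call; for the wrist camera it gives the pose at the moment of the call.
- ctrl.sign_off(): hands the job in; it is judged then, once.
The state is a dict: "time": time; "qpos": joint angles; "dq": joint speeds; "joint_efforts": joint torques, N m; "eef_pos": TCP position; "tcp_rot": TCP orientation; "contact_force": force on the tool from outside, world axes, zero at the start; "wrist_torque": the same for the moment, N m; "opening": opening from 0.0 (shut) to 1.0 (fully open); "finger_force": force on a finger pad.
Only numpy, scipy, OpenCV 4.12 (cv2) and the standard library are available. Lean on these libraries where they do the work, as an engineer would, in place of code of your own. Each camera call takes 0.05 s, during which the arm holds its last target. There are 200 camera calls.

### The job

Change the drying cartridges of the hearing-aid drying chamber: push every spent orange cartridge through the flap in the top of the waste bin, and press every fresh blue cartridge fully home, flush, into a recess of its own in the chamber's tray. When all are in place swing the lid shut, then turn its red T-handle a full quarter turn clockwise so that the latch draws the lid tight onto its gasket. Leave the bin's flap shut and do not disturb the spray bottle, the cup or the brush.

Things in the scene. Friction and masses are not known exactly. Their poses are not given: they have to be found in the camera images.
- chamber: White top-loading drying chamber, fixed to the bench, 240 (x) x 152 (y) mm, walls 6 mm thick with their rim 90 mm above the bench. Origin under its centre, z up. Its lid is hinged along the +y side. Inside is a white tray, top 44 mm above the bench, with three recesses in a row along x. A steel keeper (22 mm deep, about 50 mm long, 76 to 92 mm above the bench) juts inward from the middle of the -y wall
- gasket: Black rubber lip along the -y rim of the chamber, origin on top of the lip. Springy: it holds a lid that merely lies on it about 6 mm proud (lid angle about 0.035 rad) and takes about 13 N to press fully in
- lid (a joint): Angle of the grey lid (rad): 0 tight shut, about 0.035 lying loose on the gasket, 1.57 upright, 1.85 the stop. The lid is a plate 240 mm along the hinge, 156 mm from hinge to free edge, 10 mm thick, 0.5 kg; hinge stiff enough that it stays put when near upright; once it leans about 35 degrees or more towards shut it sinks slowly by itself (damped)
- lid_hinge (a point): Middle of the lid's hinge line, 92 mm above the bench; frame turns with the lid; its x lies along the hinge (as the chamber's x); with the lid shut its y and z also match the chamber's; the lid plate fills own y from 0 to -156 mm and own z from 0 (underside) to 10 mm (outer face)
- lid_edge (a point): Middle of the lid's free edge, half-way through its thickness; turns with the lid
- latch (a joint): Angle of the T-handle (rad): 0 released, bar parallel to the hinge; it turns clockwise as seen from outside the lid (from above when shut), to 1.57 (stop at 1.6), where the bar is square to the hinge and the latch is home. Needs about 0.2 N m at most. With the lid lying on its gasket the tongue goes under the keeper from about 0.4 rad on and draws the lid down; it stays where it is left. With the handle turned beyond about 0.3 rad the lid cannot close
- latch_grip (a point): Centre of the T-handle's red bar, 86 mm long (own x) x 16 mm wide (own y) x 22 mm high (own z), on a 14 mm steel stem on the lid's outer face, 110 mm from the hinge; the bar's lower side is 16 mm clear of the lid's outer face (this point 27 mm from it). Own z points out of the lid
- bin: Grey waste bin fixed to the bench, 210 x 210 mm, 230 mm high, clear wall on the +x side; origin under its centre, z up; its closed top plate has one opening 100 (x) x 126 (y) mm, covered by the flap
- bin_mouth (a point): Centre of the bin's opening, level with the top, 230 mm above the bench
- flap (a joint): Angle of the yellow push flap in the bin's top (rad): 0 shut (level); it is hinged along the opening's -x side (in the bin's frame) and swings down into the bin, to 1.25; a weak spring returns it. The weight of a cartridge left on it is enough to open it
- recess0 (a point): Centre of the floor of tray recess 0, 20 mm above the bench, axes as the chamber's; the recess is 48 (x) x 94 (y) mm, 24 mm deep with a 3 mm chamfer, so a seated cartridge has its body's top flush with the tray; recesses are 62 mm apart along x
- recess1 (a point): Centre of the floor of tray recess 1, 20 mm above the bench, axes as the chamber's; the recess is 48 (x) x 94 (y) mm, 24 mm deep with a 3 mm chamfer, so a seated cartridge has its body's top flush with the tray; recesses are 62 mm apart along x
- recess2 (a point): Centre of the floor of tray recess 2, 20 mm above the bench, axes as the chamber's; the recess is 48 (x) x 94 (y) mm, 24 mm deep with a 3 mm chamfer, so a seated cartridge has its body's top flush with the tray; recesses are 62 mm apart along x
- fresh0: Fresh, blue cartridge: a flat body 44 (own x) x 90 (own y) x 24 mm high with 2 mm rounded edges and on top a white grip ridge 14 mm wide (x), 60 mm long (y), rising to 50 mm above the underside; 0.12 kg; origin at the centre of its underside, z up; it is the same either way round. Starts on the bench; may be absent
- fresh1: Fresh, blue cartridge: a flat body 44 (own x) x 90 (own y) x 24 mm high with 2 mm rounded edges and on top a white grip ridge 14 mm wide (x), 60 mm long (y), rising to 50 mm above the underside; 0.12 kg; origin at the centre of its underside, z up; it is the same either way round. Starts on the bench; may be absent
- fresh2: Fresh, blue cartridge: a flat body 44 (own x) x 90 (own y) x 24 mm high with 2 mm rounded edges and on top a white grip ridge 14 mm wide (x), 60 mm long (y), rising to 50 mm above the underside; 0.12 kg; origin at the centre of its underside, z up; it is the same either way round. Starts on the bench; may be absent
- spent0: Spent, orange cartridge: a flat body 44 (own x) x 90 (own y) x 24 mm high with 2 mm rounded edges and on top a white grip ridge 14 mm wide (x), 60 mm long (y), rising to 50 mm above the underside; 0.12 kg; origin at the centre of its underside, z up; it is the same either way round. Starts seated in a recess; may be absent
- spent1: Spent, orange cartridge: a flat body 44 (own x) x 90 (own y) x 24 mm high with 2 mm rounded edges and on top a white grip ridge 14 mm wide (x), 60 mm long (y), rising to 50 mm above the underside; 0.12 kg; origin at the centre of its underside, z up; it is the same either way round. Starts seated in a recess; may be absent
- spent2: Spent, orange cartridge: a flat body 44 (own x) x 90 (own y) x 24 mm high with 2 mm rounded edges and on top a white grip ridge 14 mm wide (x), 60 mm long (y), rising to 50 mm above the underside; 0.12 kg; origin at the centre of its underside, z up; it is the same either way round. Starts seated in a recess; may be absent
- spray: Bystander: white spray bottle with blue cap, 48 mm across, 130 mm high, origin under its centre
- cup: Bystander: white ceramic cup, 72 mm across, 80 mm high, origin under its centre
- brush: Bystander: small brush 160 mm long lying on the bench, origin at mid length underneath
Not all that is in view belongs to the job. What is shaped like the spent2 but turquoise or yellow is not meant.

How it is judged:
On the way, in this order (a step that is already met when the one before it is completed fails the run):
1. with the lid still open, every spent cartridge is in the bin and every fresh one sits flush in a recess (x of spent0 in the frame of bin between -0.1 and 0.1 m and y of spent0 in the frame of bin between -0.1 and 0.1 m and z of spent0 in the frame of bin between -0.01 and 0.16 m and x of spent1 in the frame of bin between -0.1 and 0.1 m and y of spent1 in the frame of bin between -0.1 and 0.1 m and z of spent1 in the frame of bin between -0.01 and 0.16 m and x of spent2 in the frame of bin between -0.1 and 0.1 m and y of spent2 in the frame of bin between -0.1 and 0.1 m and z of spent2 in the frame of bin between -0.01 and 0.16 m and ((horizontal distance between fresh0 and recess0 below 0.006 m and z of fresh0 in the frame of recess0 below 0.003 m and angle between fresh0's own z axis and vertical below 0.06 rad) or (horizontal distance between fresh0 and recess1 below 0.006 m and z of fresh0 in the frame of recess1 below 0.003 m and angle between fresh0's own z axis and vertical below 0.06 rad) or (horizontal distance between fresh0 and recess2 below 0.006 m and z of fresh0 in the frame of recess2 below 0.003 m and angle between fresh0's own z axis and vertical below 0.06 rad)) and ((horizontal distance between fresh1 and recess0 below 0.006 m and z of fresh1 in the frame of recess0 below 0.003 m and angle between fresh1's own z axis and vertical below 0.06 rad) or (horizontal distance between fresh1 and recess1 below 0.006 m and z of fresh1 in the frame of recess1 below 0.003 m and angle between fresh1's own z axis and vertical below 0.06 rad) or (horizontal distance between fresh1 and recess2 below 0.006 m and z of fresh1 in the frame of recess2 below 0.003 m and angle between fresh1's own z axis and vertical below 0.06 rad)) and ((horizontal distance between fresh2 and recess0 below 0.006 m and z of fresh2 in the frame of recess0 below 0.003 m and angle between fresh2's own z axis and vertical below 0.06 rad) or (horizontal distance between fresh2 and recess1 below 0.006 m and z of fresh2 in the frame of recess1 below 0.003 m and angle between fresh2's own z axis and vertical below 0.06 rad) or (horizontal distance between fresh2 and recess2 below 0.006 m and z of fresh2 in the frame of recess2 below 0.003 m and angle between fresh2's own z axis and vertical below 0.06 rad)) and value of joint lid above 0.6 rad), for 0.2 s.
2. the lid is lowered onto its gasket, latch not yet turned (value of joint lid below 0.08 rad and value of joint latch below 0.9 rad), for 0.1 s.
3. the T-handle is turned home and the lid drawn tight (value of joint lid below 0.012 rad and value of joint latch above 1.35 rad), for 0.3 s.
At the end, for the whole second after the job is handed in: every spent cartridge lies inside the bin and its flap is shut (under 0.1 rad), every fresh cartridge sits in a recess (within 6 mm of its centre, not more than 3 mm proud, tilt under 0.06 rad), the lid is drawn tight (under 0.012 rad) and the T-handle is turned beyond 1.35 rad (all of step 3 and x of spent0 in the frame of bin between -0.1 and 0.1 m and y of spent0 in the frame of bin between -0.1 and 0.1 m and z of spent0 in the frame of bin between -0.01 and 0.16 m and x of spent1 in the frame of bin between -0.1 and 0.1 m and y of spent1 in the frame of bin between -0.1 and 0.1 m and z of spent1 in the frame of bin between -0.01 and 0.16 m and x of spent2 in the frame of bin between -0.1 and 0.1 m and y of spent2 in the frame of bin between -0.1 and 0.1 m and z of spent2 in the frame of bin between -0.01 and 0.16 m and ((horizontal distance between fresh0 and recess0 below 0.006 m and z of fresh0 in the frame of recess0 below 0.003 m and angle between fresh0's own z axis and vertical below 0.06 rad) or (horizontal distance between fresh0 and recess1 below 0.006 m and z of fresh0 in the frame of recess1 below 0.003 m and angle between fresh0's own z axis and vertical below 0.06 rad) or (horizontal distance between fresh0 and recess2 below 0.006 m and z of fresh0 in the frame of recess2 below 0.003 m and angle between fresh0's own z axis and vertical below 0.06 rad)) and ((horizontal distance between fresh1 and recess0 below 0.006 m and z of fresh1 in the frame of recess0 below 0.003 m and angle between fresh1's own z axis and vertical below 0.06 rad) or (horizontal distance between fresh1 and recess1 below 0.006 m and z of fresh1 in the frame of recess1 below 0.003 m and angle between fresh1's own z axis and vertical below 0.06 rad) or (horizontal distance between fresh1 and recess2 below 0.006 m and z of fresh1 in the frame of recess2 below 0.003 m and angle between fresh1's own z axis and vertical below 0.06 rad)) and ((horizontal distance between fresh2 and recess0 below 0.006 m and z of fresh2 in the frame of recess0 below 0.003 m and angle between fresh2's own z axis and vertical below 0.06 rad) or (horizontal distance between fresh2 and recess1 below 0.006 m and z of fresh2 in the frame of recess1 below 0.003 m and angle between fresh2's own z axis and vertical below 0.06 rad) or (horizontal distance between fresh2 and recess2 below 0.006 m and z of fresh2 in the frame of recess2 below 0.003 m and angle between fresh2's own z axis and vertical below 0.06 rad)) and value of joint flap below 0.1 rad); the robot touches nothing.
It fails at once if the spray is moved more than 30 mm (distance of spray from where it was at the start of the episode above 0.03 m).
It fails at once if the cup is moved more than 30 mm (distance of cup from where it was at the start of the episode above 0.03 m).
It fails at once if the brush is moved more than 30 mm (distance of brush from where it was at the start of the episode above 0.03 m).
Of spent0, spent1, spent2 only 1 to 2 are there at a start; the rules pass over those that are not, and their reading is None.
Of fresh0, fresh1, fresh2 only 2 to 3 are there at a start; the rules pass over those that are not, and their reading is None.
At some moment in a run one of fresh0, fresh1, fresh2 may be knocked a few centimetres aside while the robot is not near it.
Once in a run the grip may slacken for a moment while it holds something.
It also fails if it takes over 210 s, if anything falls off the work surface, if the arm or the gripper's body presses on something with over 40 N, if the wrist force passes 120 N, or if a joint passes its speed limit or range.

## Working session

There is one attempt and no reset: what is moved stays moved. The work goes in short steps, Python scripts to look and compute and a tool call to move; the robot and the scene stay as the last step left them, time stands still between calls to the robot, and variables do not carry over. Pictures are saved under pics/ and viewed, at most 14 in all, crops included, and the job is handed in when it is done.

Besides the shell and the picture viewer there is one more tool, called after ">>>" as name([rows], argument=value, ...), one row to a line, values as JSON. step_arm: Moves the arm, as the interface text tells. Its arguments: {"type":"object","properties":{"motion":{"type":"array"},"gripper":{"type":"number"},"grip_force":{"type":"number"}},"required":["motion"]}

```bash
ls; mkdir -p pics; python3 - <<'E'
from plant import ctrl
import cv2
s=ctrl.get_state();print(s)
for n in("scene","top"):
    c=ctrl.calibration(n);print(n,c)
    cv2.imwrite(f"pics/{n}0.png",ctrl.read_camera(n))
E
```

```text
pics
{'time': 0.0, 'qpos': array([ 1.00099607e+00,  2.87144852e-01,  1.57817544e+00, -5.13280464e-06,
        1.27858225e+00, -1.49990280e-01]), 'dq': array([-0.00079189,  0.00070898, -0.00077536, -0.00014047,  0.00130039,
        0.00192736]), 'joint_efforts': array([-5.13426003e-04, -4.05972290e+01, -2.92627001e+01, -1.51350309e-04,
        5.64822141e-03,  5.15706411e-07]), 'eef_pos': array([0.27470373, 0.61579952, 0.20586195]), 'tcp_rot': array([ 2.08366112e-01,  9.78050218e-01, -1.08181684e-03, -4.04444675e-04]), 'contact_force': array([0.35779948, 0.30613507, 0.01231013]), 'wrist_torque': array([ 0.00279145, -0.00610669, -0.01231999]), 'finger_force': 0.0, 'opening': 0.9945254831402679}
scene {'fx': 596.6704538944999, 'fy': 596.6704538944999, 'cx': 310.6035480693115, 'cy': 244.61819167534398, 'cam_to_world': array([[-5.17842990e-01, -4.74004497e-01,  7.12150528e-01,
         1.40724793e+00],
       [ 8.55475678e-01, -2.86968879e-01,  4.31057104e-01,
         5.45758863e-01],
       [ 4.20325457e-05,  8.32447355e-01,  5.54104141e-01,
         7.96390251e-01],
       [ 0.00000000e+00,  0.00000000e+00,  0.00000000e+00,
         1.00000000e+00]])}
top {'fx': 442.1692118035762, 'fy': 442.1692118035762, 'cx': 324.1509593981135, 'cy': 239.6194411189338, 'cam_to_world': array([[ 0.02630251,  0.99347614, -0.11096548,  0.47907633],
       [-0.99929911,  0.02317299, -0.02939884,  0.02744698],
       [-0.02663564,  0.11166097,  0.99338933,  1.27772174],
       [ 0.        ,  0.        ,  0.        ,  1.        ]])}
```

View pics/scene0.png

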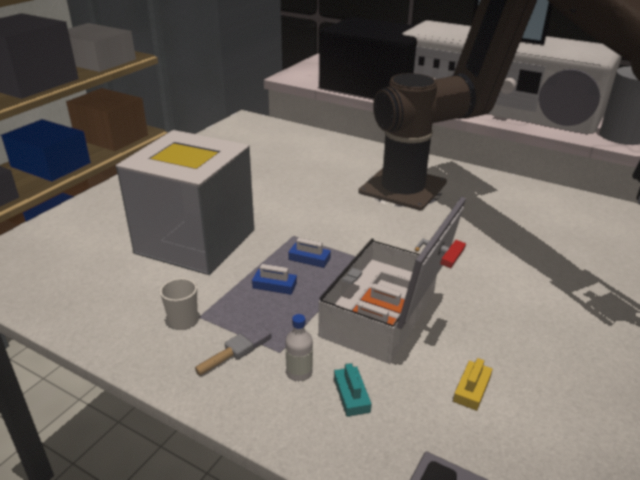

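View pics/top0.png

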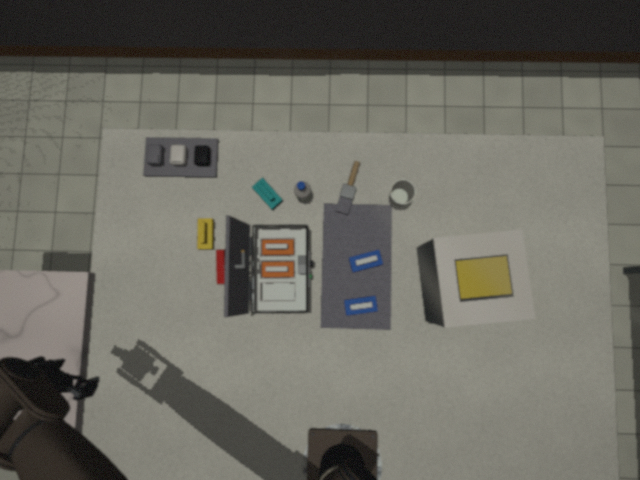

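The scene view shows two orange spent cartridges in the chamber at (383,298) and (375,312), and two blue fresh ones at (309,251) and (275,279). The top view shows the same: orange at (277,246) and (277,268), an empty recess at (277,291), blue at (366,261) and (361,306). The flap is at (484,277). The turquoise (267,193) and yellow (205,234) ones are decoys of the wrong colour, so I leave them alone.

```bash
cat > h.py <<'E'
import numpy as np, cv2
from plant import ctrl
from scipy.spatial.transform import Rotation as R
def ray(c,uv,z):
    uv=np.atleast_2d(uv).astype(float)
    d=np.c_[(uv[:,0]-c['cx'])/c['fx'],-(uv[:,1]-c['cy'])/c['fy'],-np.ones(len(uv))]
    T=c['cam_to_world'];d=d@T[:3,:3].T;o=T[:3,3]
    return (o+d*((z-o[2])/d[:,2])[:,None])[:,:2]
def proj(c,p):
    T=c['cam_to_world'];q=(np.atleast_2d(p)-T[:3,3])@T[:3,:3]
    return np.c_[c['cx']+c['fx']*q[:,0]/-q[:,2],c['cy']-c['fy']*q[:,1]/-q[:,2]]
RNG=dict(blue=((105,120,40),(125,255,255)),orange=((5,140,90),(16,255,255)),yellow=((22,120,80),(35,255,255)),red=((172,150,60),(180,255,255)))
def blobs(img,col,amin=60):
    m=cv2.inRange(cv2.cvtColor(img,cv2.COLOR_BGR2HSV),*RNG[col])
    cs,_=cv2.findContours(m,cv2.RETR_EXTERNAL,cv2.CHAIN_APPROX_NONE)
    return [cv2.convexHull(k)[:,0] for k in cs if cv2.contourArea(k)>amin]
def rect(c,hull,z):  # centre, sizes(long,short), angle(deg) of long axis in world
    w=ray(c,hull,z)*1000
    (x,y),(a,b),t=cv2.minAreaRect(w.astype(np.float32))
    if a<b: a,b,t=b,a,t+90
    return np.round([x,y,a,b,(t+180)%180],1)
def tool():
    s=ctrl.get_state();return s['eef_pos'],R.from_quat(s['tcp_rot']).as_matrix()
def go(x,y,z,ang):
    """offset in tool axes to world TCP x,y,z (m) and twist so tool y lies along world angle ang (deg, mod 180)"""
    p,M=tool();o=M.T@(np.array([x,y,z])-p)
    a=np.degrees(np.arctan2(M[1,1],M[0,1]))
    tw=-((ang-a+90)%180-90)   # tool z down: positive twist = cw seen from above
    print('offset',np.round(o,4),'twist',round(tw,1),'alt',round(tw-180*np.sign(tw),1),'j6',round(np.degrees(ctrl.get_state()['qpos'][5]),1))
E
python3 - <<'E'
from h import *
c=ctrl.calibration('top');im=cv2.imread('pics/top0.png')
for col,z in(('blue',.024),('orange',.044),('yellow',.23),('red',.15)):
    for h in blobs(im,col): print(col,h.mean(0).round(),rect(c,h,z))
print('rim corners',ray(c,[(250,226),(309,226),(308,312),(251,312)],.09).round(3))
print('bystanders',ray(c,[(303,190),(401,195),(345,210),(355,163)],.05).round(3))
M=tool()[1];print(M.round(3))
E
```

```text
blue [361. 306.] [436.8 -41.8  86.8  41.7  99.2]
blue [365. 261.] [561.9 -53.7  87.9  42.4 106.6]
orange [277. 270.] [531.3 192.4  87.3  39.1  91.5]
orange [273. 249.] [593.  196.   84.9  39.6  91.4]
yellow [483. 281.] [ 516.1 -315.5  116.8   88.4   96.7]
yellow [206. 228.] [604.4 345.4  70.4  36.7   1.4]
rim corners [[0.644 0.266]
 [0.648 0.105]
 [0.417 0.1  ]
 [0.413 0.253]]
bystanders [[ 0.756  0.127]
 [ 0.748 -0.149]
 [ 0.701  0.007]
 [ 0.838 -0.018]]
[[-0.913  0.408 -0.001]
 [ 0.408  0.913 -0.002]
 [ 0.    -0.002 -1.   ]]
```

```bash
python3 -c "
from h import *
go(.531,.192,.36,1.5)"
```

```text
offset [-0.4067 -0.2829 -0.1536] twist 64.4 alt -115.6 j6 -8.6
```

>>> step_arm([
  {"offset":[0,0,-0.05],"twist":8},
  {"offset":[0,0,-0.1],"twist":16},
  {"offset":[0,0,-0.153],"twist":24},
  {"offset":[-0.407,-0.283,-0.153],"twist":64.4},
  {"offset":[-0.407,-0.283,-0.153],"twist":64.4},
  {"offset":[-0.407,-0.283,-0.153],"twist":64.4},
  {"offset":[-0.407,-0.283,-0.153],"twist":64.4},
  {"offset":[-0.407,-0.283,-0.153],"twist":64.4},
  {"offset":[-0.407,-0.283,-0.153],"twist":64.4},
  {"offset":[-0.407,-0.283,-0.153],"twist":64.4},
  {"offset":[-0.407,-0.283,-0.153],"twist":64.4},
  {"offset":[-0.407,-0.283,-0.153],"twist":64.4},
], gripper=0.045)

```text
time: 1.3
eef_pos: [0.5082, 0.2293, 0.3595]
tcp_rot: [0.697, 0.717, -0.0, -0.0]
contact_force: [1.3, 0.4, 0.5]
opening: 0.525
finger_force: 0.0
```

>>> step_arm([
  {"offset":[0,0,0],"twist":0},
  {"offset":[0,0,0],"twist":0},
  {"offset":[0,0,0],"twist":0},
])

```text
time: 1.6
eef_pos: [0.5072, 0.232, 0.3596]
tcp_rot: [0.697, 0.717, -0.0, -0.0]
contact_force: [1.0, -0.0, -0.1]
opening: 0.524
finger_force: 0.0
```

```bash
python3 - <<'E'
from h import *
p,M=tool();print(p.round(4),M.round(3)); print(ctrl.get_state()['qpos'].round(2))
c=ctrl.calibration('wrist');im=ctrl.read_camera('wrist');cv2.imwrite('pics/w1.png',im)
print(c['cam_to_world'].round(3),c['fx'])
for h in blobs(im,'orange'): print(h.mean(0).round(),rect(c,h,.044))
E
```

```text
[0.5072 0.232  0.3596] [[-0.028  1.    -0.001]
 [ 1.     0.028  0.   ]
 [ 0.    -0.001 -1.   ]]
[ 0.25 -0.05  1.67  0.    1.52  0.22]
[[ 1.    -0.027 -0.008  0.504]
 [ 0.028  0.948  0.316  0.313]
 [-0.001 -0.316  0.949  0.527]
 [ 0.     0.     0.     1.   ]] 359.76205234308185
[344. 215.] [539.9 183.   70.1  25.6  88.2]
[382. 208.] [591.9 195.6  87.7  43.3  91.7]
[326. 210.] [520.6 196.5  81.8  23.   91.7]
```

View pics/w1.png

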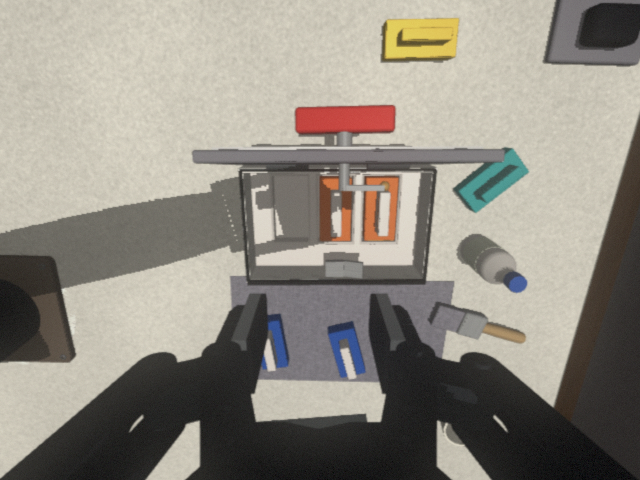

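The wrist view shows the upright lid along row 156, with its latch tongue jutting inward at about (345-387,188). Orange cartridges are at (336,210) and (381,210), the empty recess at (292,210), and blue ones at (276,342) and (346,350). The camera sits on the lid side of the gripper, so I check the clearance to the lid.

```bash
python3 - <<'E'
from h import *
from scipy.optimize import least_squares
im=cv2.imread('pics/w1.png')
c=ctrl.calibration('wrist'); t=ctrl.calibration('top')
# rim outer corners in wrist image at z .09
cor=ray(c,[(238,168),(437,168),(427,285),(248,285)],.09);print(cor.round(3), cor.mean(0).round(4))
for h in blobs(im,'red'): print('red px',h.min(0),h.max(0))
for z in (.22,.24,.25): print(z,'lid edge near px row156',ray(c,[(196,156),(350,156),(500,156)],z).round(3).tolist())
for a in (1.45,1.57,1.7,1.85):
    yh=.192+.076
    e=[.531,yh-.156*np.cos(a)+.005*np.sin(a),.092+.156*np.sin(a)+.005*np.cos(a)]
    b=[.531,yh-.110*np.cos(a)+.037*np.sin(a),.092+.110*np.sin(a)+.037*np.cos(a)]
    print(a,'edge w/top',proj(c,e).round(),proj(t,e).round(),'bar',proj(c,b).round(),proj(t,b).round(),np.round(e,3),np.round(b,3))
E
```

```text
[[0.408 0.253]
 [0.648 0.26 ]
 [0.655 0.104]
 [0.415 0.097]] [0.5317 0.1785]
0.22 lid edge near px row156 [[0.402, 0.279], [0.531, 0.283], [0.656, 0.287]]
0.24 lid edge near px row156 [[0.409, 0.282], [0.529, 0.285], [0.646, 0.289]]
0.25 lid edge near px row156 [[0.412, 0.283], [0.528, 0.286], [0.641, 0.289]]
1.45 edge w/top [[351. 197.]] [[240. 264.]] bar [[349. 145.]] [[228. 265.]] [0.531 0.254 0.247] [0.531 0.291 0.206]
1.57 edge w/top [[353. 173.]] [[232. 264.]] bar [[350. 128.]] [[223. 265.]] [0.531 0.273 0.248] [0.531 0.305 0.202]
1.7 edge w/top [[354. 146.]] [[223. 264.]] bar [[350. 111.]] [[218. 265.]] [0.531 0.293 0.246] [0.531 0.319 0.196]
1.85 edge w/top [[355. 115.]] [[214. 264.]] bar [[350.  93.]] [[213. 265.]] [0.531 0.316 0.241] [0.531 0.334 0.188]
```

```bash
python3 -c "
from h import *
go(.592,.181,.16,1.7);go(.592,.181,.059,1.7)"
```

```text
offset [-0.0538  0.0835  0.1997] twist -0.1 alt 179.9 j6 12.5
offset [-0.0538  0.0836  0.3007] twist -0.1 alt 179.9 j6 12.5
```

>>> step_arm([
  {"offset":[-0.054,0.084,0.05],"twist":0},
  {"offset":[-0.054,0.084,0.05],"twist":0},
  {"offset":[-0.054,0.084,0.1],"twist":0},
  {"offset":[-0.054,0.084,0.15],"twist":0},
  {"offset":[-0.054,0.084,0.2],"twist":0},
  {"offset":[-0.054,0.084,0.225],"twist":0},
  {"offset":[-0.054,0.084,0.25],"twist":0},
  {"offset":[-0.054,0.084,0.25],"twist":0},
  {"offset":[-0.054,0.084,0.25],"twist":0},
])

```text
time: 2.55
eef_pos: [0.5929, 0.1809, 0.1103]
tcp_rot: [0.697, 0.717, -0.0, -0.0]
contact_force: [0.8, 0.5, 0.9]
opening: 0.528
finger_force: 0.0
```

```bash
python3 - <<'E'
from h import *
c=ctrl.calibration('wrist');im=ctrl.read_camera('wrist');cv2.imwrite('pics/w2.png',im)
print(ctrl.get_state()['eef_pos'].round(4))
go(.592,.181,.059,1.7)
E
```

```text
[0.594  0.1808 0.1118]
offset [ 0.0003 -0.0021  0.0528] twist -0.1 alt 179.9 j6 5.9
```

View pics/w2.png

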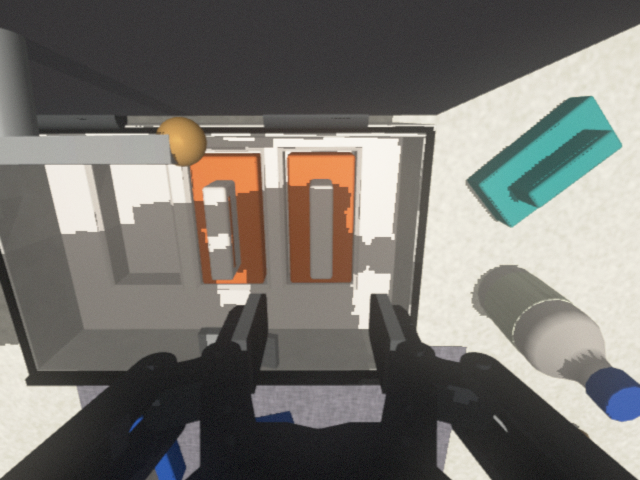

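The wrist close-up shows spent A's ridge centred at column 320, rows 180-278, with the fingers symmetric about it. The latch tongue with its brass tip is at (182,142).

```bash
python3 - <<'E'
from h import *
c=ctrl.calibration('wrist')
print(ray(c,[(320,183),(320,278),(221,186),(221,278)],.07).round(4))
print(ray(c,[(289,152),(355,152),(353,283),(290,283),(190,152),(202,283)],.044).round(4))
print(ray(c,[(112,160),(117,283)],.044).round(4))
E
```

```text
[[0.5925 0.2252]
 [0.5944 0.1645]
 [0.5347 0.2218]
 [0.5314 0.1628]]
[[0.5725 0.24  ]
 [0.6146 0.2412]
 [0.6188 0.1492]
 [0.5735 0.1479]
 [0.5093 0.2382]
 [0.5103 0.1462]]
[[0.4589 0.2317]
 [0.4493 0.1445]]
```

>>> step_arm([
  {"offset":[0,0,0.03],"twist":0},
  {"offset":[0,0,0.053],"twist":0},
  {"offset":[0,0,0.053],"twist":0},
  {"offset":[0,0,0.053],"twist":0},
], gripper=0.045)

```text
time: 3.0
eef_pos: [0.5943, 0.18, 0.059]
tcp_rot: [0.697, 0.717, 0.001, 0.001]
contact_force: [0.5, 0.2, 0.4]
opening: 0.528
finger_force: 0.0
```

>>> step_arm([
  {"offset":[0,0,0],"twist":0},
  {"offset":[0,0,0],"twist":0},
  {"offset":[0,0,0],"twist":0},
  {"offset":[0,0,0],"twist":0},
  {"offset":[0,0,0],"twist":0},
], gripper=0.0, grip_force=50)

```text
time: 3.5
eef_pos: [0.5933, 0.1795, 0.0572]
tcp_rot: [0.698, 0.717, 0.0, 0.0]
contact_force: [-0.4, 0.1, -0.8]
opening: -0.0
finger_force: 0.0
```

```bash
python3 - <<'E'
from h import *
im=ctrl.read_camera('wrist');s=ctrl.read_camera('scene')
cv2.imwrite('pics/w3.png',np.hstack([im[::1],cv2.resize(s[200:400,280:520],(576,480))])[:, :1216][::1]); 
a=cv2.imread('pics/w3.png');cv2.imwrite('pics/w3.png',cv2.resize(a,(800,316)))
print(ctrl.get_state()['opening'],ctrl.get_state()['finger_force'])
E
```

```text
0.0019254269058086929 0.0
```

View pics/w3.png

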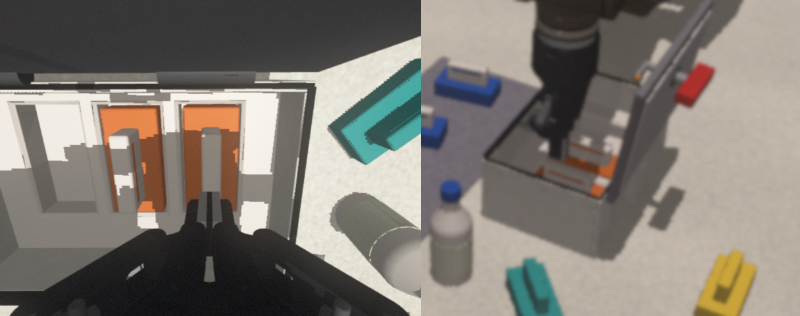

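```bash
python3 - <<'E'
from h import *
c=ctrl.calibration('wrist');p,M=tool()
print(p.round(4),'tcp',proj(c,p).round(),'tip',proj(c,p+M[:,2]*.011).round(),'grasp',proj(c,p-M[:,2]*.008).round())
k=1216/800
print('ridge ends z.07',ray(c,[(210*k,130*k),(210*k,190*k)],.07).round(4),'body z.044',ray(c,[(210*k,105*k),(210*k,205*k)],.044).round(4))
E
```

```text
[0.5931 0.1795 0.057 ] tcp [[321. 284.]] tip [[321. 275.]] grasp [[321. 291.]]
ridge ends z.07 [[0.5909 0.2271]
 [0.5922 0.1831]] body z.044 [[0.5906 0.2405]
 [0.593  0.1557]]
```

```bash
python3 - <<'E'
from h import *
im=ctrl.read_camera('wrist')
cv2.imwrite('pics/w4.png',cv2.resize(im[150:400,220:420],(480,600),interpolation=cv2.INTER_CUBIC))
E
```

```text
(no output)
```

View pics/w4.png

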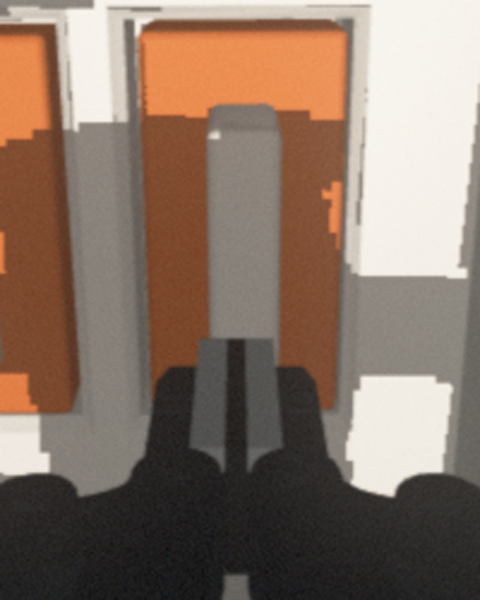

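```bash
python3 - <<'E'
from h import *
c=ctrl.calibration('wrist');p,M=tool()
for y in (.1905,.1795,.17):
  for z in (.04,.046,.057,.065,.07,.08): print(y,z,((proj(c,[.5931,y,z])[0]-[220,150])*2.4).round())
print('ridge -y end', ((proj(c,[.593,.1645,.07])[0]-[220,150])*2.4).round(), ctrl.get_state())
E
```

```text
0.1905 0.04 [243. 244.]
0.1905 0.046 [243. 254.]
0.1905 0.057 [244. 273.]
0.1905 0.065 [244. 289.]
0.1905 0.07 [244. 299.]
0.1905 0.08 [245. 321.]
0.1795 0.04 [242. 289.]
0.1795 0.046 [242. 299.]
0.1795 0.057 [242. 321.]
0.1795 0.065 [242. 338.]
0.1795 0.07 [242. 350.]
0.1795 0.08 [243. 375.]
0.17 0.04 [240. 326.]
0.17 0.046 [240. 337.]
0.17 0.057 [241. 361.]
0.17 0.065 [241. 379.]
0.17 0.07 [241. 392.]
0.17 0.08 [241. 419.]
ridge -y end [240. 415.] {'time': 3.65, 'qpos': array([1.30299332e-01, 3.28062869e-01, 1.81933242e+00, 2.61803366e-06,
       9.94339599e-01, 1.03315441e-01]), 'dq': array([-0.00061121,  0.00194538,  0.00160511, -0.00058611,  0.00077485,
        0.0001964 ]), 'joint_efforts': array([ 1.51084525e-03, -3.82811487e+01, -2.53577667e+01, -6.22504945e-05,
        3.49657612e-04, -9.89969280e-07]), 'eef_pos': array([0.59311559, 0.17948616, 0.05689141]), 'tcp_rot': array([ 6.97502977e-01,  7.16581881e-01, -5.51240720e-05, -4.49445155e-05]), 'contact_force': array([-0.34931889,  0.11407119, -0.44343019]), 'wrist_torque': array([-0.03684509, -0.01786612, -0.02841475]), 'finger_force': 0.0, 'opening': -0.001467249263631192}
```

```bash
python3 - <<'E'
from h import *
s=ctrl.calibration('scene');p,M=tool();w=ctrl.calibration('wrist')
T=np.eye(4);T[:3,:3]=M;T[:3,3]=p
print('cam in tool',(np.linalg.inv(T)@w['cam_to_world']).round(4))
im=ctrl.read_camera('scene').copy()
for q,col in(([.593,.1795,.046],(0,255,0)),([.593,.1795,.087],(255,255,0)),([.593,.1645,.07],(255,0,255)),([.593,.2245,.07],(255,0,255)),([.593,.1945,.07],(0,0,255))):
    u=proj(s,q)[0];print(q,u.round(1));cv2.circle(im,tuple(np.round((u-[300,200])*1).astype(int)+[300,200]),1,col,-1)
cv2.imwrite('pics/s4.png',cv2.resize(im[210:360,320:470],(600,600),interpolation=cv2.INTER_NEAREST))
E
```

```text
cam in tool [[ 1.000e-04  9.487e-01  3.163e-01  8.080e-02]
 [ 1.000e+00 -3.000e-04  5.000e-04 -1.400e-03]
 [ 6.000e-04  3.163e-01 -9.487e-01 -1.673e-01]
 [ 0.000e+00  0.000e+00  0.000e+00  1.000e+00]]
[0.593, 0.1795, 0.046] [366.6 313.7]
[0.593, 0.1795, 0.087] [367.7 297.1]
[0.593, 0.1645, 0.07] [360.3 301.5]
[0.593, 0.2245, 0.07] [388.7 312. ]
[0.593, 0.1945, 0.07] [374.3 306.7]
```

View pics/s4.png

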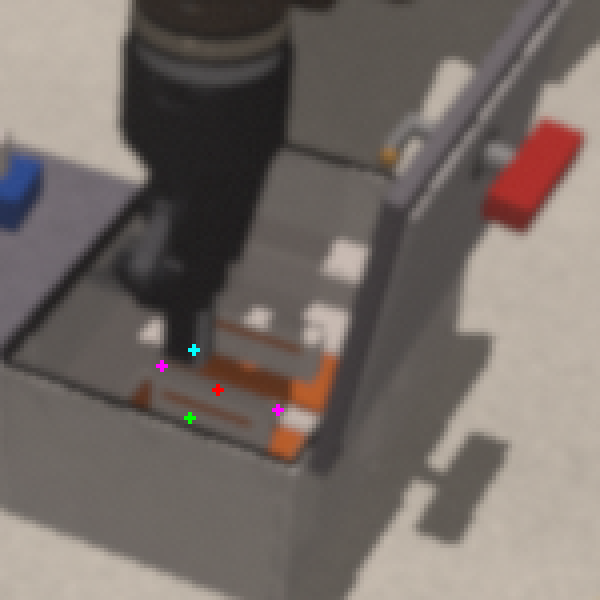

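The pads sit over the ridge instead of astride it: in both views the tips appear well above where the reported TCP puts them. I find the real tip height by touching the ridge top gently with the fingers closed.

>>> step_arm([
  {"offset":[0,0,0.002],"twist":0},
  {"offset":[0,0,0.004],"twist":0},
  {"offset":[0,0,0.006],"twist":0},
  {"offset":[0,0,0.006],"twist":0},
])

```text
time: 4.1
eef_pos: [0.5928, 0.1794, 0.0503]
tcp_rot: [0.698, 0.717, -0.0, -0.0]
contact_force: [-0.0, 0.0, -0.8]
opening: 0.003
finger_force: 0.0
```

>>> step_arm([
  {"offset":[0,0,0.002],"twist":0},
  {"offset":[0,0,0.004],"twist":0},
  {"offset":[0,0,0.006],"twist":0},
  {"offset":[0,0,0.006],"twist":0},
])

```text
time: 4.5
eef_pos: [0.5933, 0.1795, 0.046]
tcp_rot: [0.697, 0.717, -0.0, -0.0]
contact_force: [-2.8, -0.3, 5.5]
opening: 0.004
finger_force: 2.5
```

```bash
python3 - <<'E'
from h import *
print(ctrl.get_state()['eef_pos'],ctrl.get_state()['contact_force'])
im=ctrl.read_camera('wrist');s=ctrl.read_camera('scene')
cv2.imwrite('pics/w5.png',np.hstack([cv2.resize(im[200:360,220:380],(400,400),interpolation=cv2.INTER_CUBIC),cv2.resize(s[230:330,330:430],(400,400),interpolation=cv2.INTER_CUBIC)]))
E
```

```text
[0.59325641 0.17953156 0.04598332] [-2.84267971 -0.26541178  5.5415371 ]
```

View pics/w5.png

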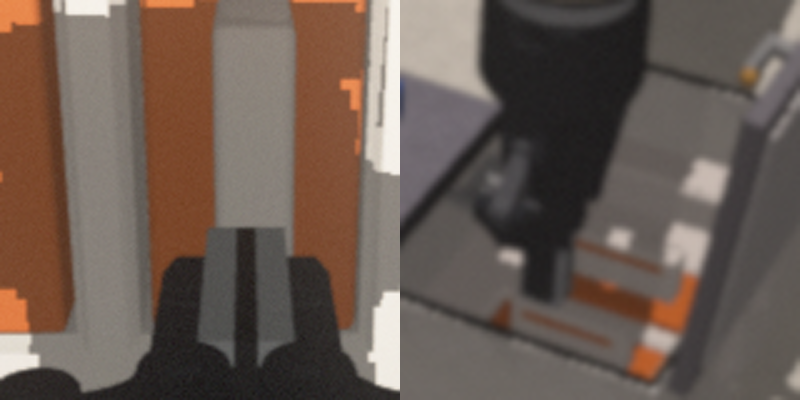

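Contact came at TCP z of about 0.046 with the ridge top at 0.070. So the real fingertips are about 23 mm behind the reported TCP, not 11 mm ahead of it. I will use tip z = TCP z + 0.023 from here on. Next I lift, open and go down astride the ridge.

>>> step_arm([
  {"offset":[0,0,-0.015],"twist":0},
  {"offset":[0,0,-0.015],"twist":0},
  {"offset":[0,0,-0.015],"twist":0},
  {"offset":[0,0,-0.015],"twist":0},
  {"offset":[0,0,0],"twist":0},
  {"offset":[0,0,0.01],"twist":0},
  {"offset":[0,0,0.018],"twist":0},
  {"offset":[0,0,0.018],"twist":0},
], gripper=0.045)

```text
time: 5.4
eef_pos: [0.5912, 0.1792, 0.0241]
tcp_rot: [0.697, 0.717, -0.002, -0.002]
contact_force: [-0.1, -0.4, -0.1]
opening: 0.524
finger_force: 0.0
```

>>> step_arm([
  {"offset":[0,0,0],"twist":0},
  {"offset":[0,0,0],"twist":0},
  {"offset":[0,0,0],"twist":0},
  {"offset":[0,0,0],"twist":0},
  {"offset":[0,0,0],"twist":0},
], gripper=0.0, grip_force=50)

```text
time: 5.9
eef_pos: [0.5937, 0.1796, 0.0275]
tcp_rot: [0.697, 0.717, 0.0, 0.0]
contact_force: [1.6, 0.1, -0.4]
opening: 0.154
finger_force: 53.9
```

```bash
python3 -c "
from h import *
go(.528,-.3275,.29,6.7);go(.528,-.3275,.21,6.7)"
```

```text
offset [-0.5051 -0.079  -0.2627] twist -5.2 alt 174.8 j6 5.9
offset [-0.5051 -0.0791 -0.1827] twist -5.2 alt 174.8 j6 5.9
```

>>> step_arm([
  {"offset":[0,0,-0.03],"twist":0},
  {"offset":[0,0,-0.07],"twist":0},
  {"offset":[0,0,-0.11],"twist":0},
  {"offset":[0,0,-0.15],"twist":0},
  {"offset":[0,0,-0.2],"twist":0},
  {"offset":[0,0,-0.25],"twist":0},
  {"offset":[0,0,-0.265],"twist":0},
])

```text
time: 6.6
eef_pos: [0.5954, 0.1799, 0.2998]
tcp_rot: [0.697, 0.717, 0.005, 0.004]
contact_force: [-0.1, 0.7, -1.0]
opening: 0.145
finger_force: 53.8
```

>>> step_arm([
  {"offset":[-0.505,-0.079,0],"twist":-5},
  {"offset":[-0.505,-0.079,0],"twist":-5},
  {"offset":[-0.505,-0.079,0],"twist":-5},
  {"offset":[-0.505,-0.079,0],"twist":-5},
  {"offset":[-0.505,-0.079,0],"twist":-5},
  {"offset":[-0.505,-0.079,0],"twist":-5},
  {"offset":[-0.505,-0.079,0],"twist":-5},
  {"offset":[-0.505,-0.079,0],"twist":-5},
  {"offset":[-0.505,-0.079,0],"twist":-5},
  {"offset":[-0.505,-0.079,0],"twist":-5},
  {"offset":[-0.505,-0.079,0],"twist":-5},
  {"offset":[-0.505,-0.079,0],"twist":-5},
])

```text
time: 7.8
eef_pos: [0.5267, -0.3289, 0.29]
tcp_rot: [0.667, 0.745, 0.0, -0.002]
contact_force: [1.0, 0.8, -1.9]
opening: 0.147
finger_force: 53.8
```

```bash
python3 - <<'E'
from h import *
s=ctrl.get_state();print(s['eef_pos'].round(4),s['opening'],s['finger_force'])
c=ctrl.calibration('wrist');im=ctrl.read_camera('wrist');cv2.imwrite('pics/w6.png',im)
for h in blobs(im,'yellow'): print(h.mean(0).round(),rect(c,h,.23), ray(c,cv2.boxPoints(cv2.minAreaRect(h)),.23).round(3).tolist())
go(.528,-.3275,.29,6.7)
E
```

```text
[ 0.5267 -0.3289  0.29  ] 0.1466549982058188 53.76073658466339
[286. 221.] [ 515.6 -317.7  119.6   88.8   97.1] [[0.464, -0.264], [0.551, -0.253], [0.572, -0.371], [0.47, -0.384]]
offset [-0.0003  0.0007  0.0004] twist -0.2 alt 179.8 j6 -47.7
```

View pics/w6.png

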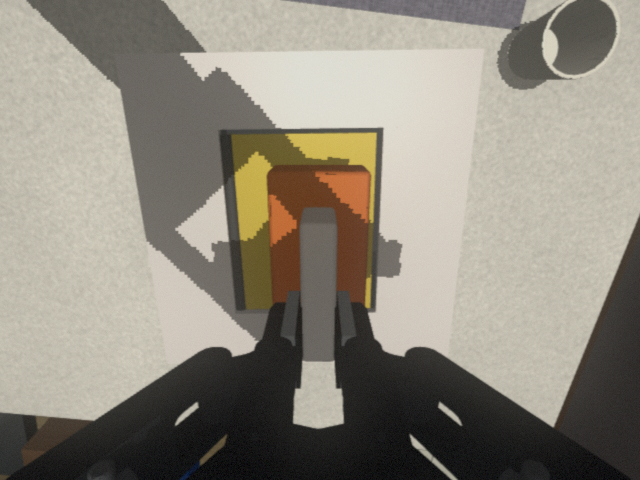

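The wrist view shows the cartridge held over the yellow flap, with the opening at (220-382,128-312) and the hinge bar on the left (world -x). It is aligned, so I push it in and release.

>>> step_arm([
  {"offset":[0,0,0.03],"twist":0},
  {"offset":[0,0,0.05],"twist":0},
  {"offset":[0,0,0.065],"twist":0},
  {"offset":[0,0,0.08],"twist":0},
  {"offset":[0,0,0.08],"twist":0},
])

```text
time: 8.35
eef_pos: [0.5273, -0.3255, 0.2092]
tcp_rot: [0.665, 0.747, 0.0, -0.002]
contact_force: [0.6, 0.2, -1.2]
opening: 0.147
finger_force: 53.8
```

>>> step_arm([
  {"offset":[0,0,0],"twist":0},
  {"offset":[0,0,0],"twist":0},
  {"offset":[0,0,0],"twist":0},
  {"offset":[0,0,0],"twist":0},
  {"offset":[0,0,-0.04],"twist":0},
  {"offset":[0,0,-0.08],"twist":0},
  {"offset":[0,0,-0.08],"twist":0},
], gripper=0.045)

```text
time: 9.05
eef_pos: [0.5303, -0.3296, 0.3008]
tcp_rot: [0.666, 0.746, 0.0, 0.007]
contact_force: [0.1, -0.7, 0.9]
opening: 0.529
finger_force: 0.0
```

```bash
python3 - <<'E'
from h import *
s=ctrl.get_state();print(s['eef_pos'].round(4),s['opening'],s['contact_force'])
c=ctrl.calibration('wrist');im=ctrl.read_camera('wrist');t=ctrl.read_camera('scene')
print('orange wrist',[h.mean(0).round() for h in blobs(im,'orange')],'scene',[h.mean(0).round() for h in blobs(t,'orange',15)])
cv2.imwrite('pics/w7.png',np.hstack([cv2.resize(im[100:340,180:420],(400,400)),cv2.resize(t[100:300,80:280],(400,400))]))
go(.530,.179,.29,1.7)
E
```

```text
[ 0.5303 -0.3296  0.3008] 0.5291449163850732 [ 0.13398883 -0.66610496  0.85092376]
orange wrist [] scene [array([380., 299.])]
offset [0.5036 0.0593 0.0028] twist 4.8 alt -175.2 j6 -47.7
```

View pics/w7.png

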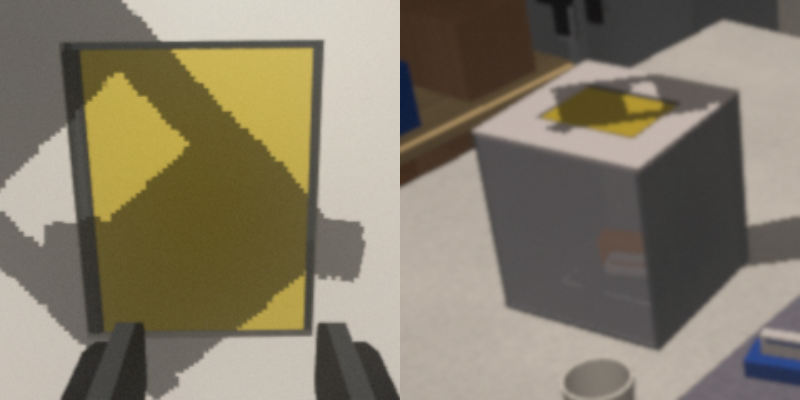

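The right crop shows the orange cartridge lying in the bin at about (620,250), and the left shows the flap shut. Next is the second spent cartridge.

>>> step_arm([
  {"offset":[0.503,0.059,0],"twist":4.8},
  {"offset":[0.503,0.059,0],"twist":4.8},
  {"offset":[0.503,0.059,0],"twist":4.8},
  {"offset":[0.503,0.059,0],"twist":4.8},
  {"offset":[0.503,0.059,0],"twist":4.8},
  {"offset":[0.503,0.059,0],"twist":4.8},
  {"offset":[0.503,0.059,0],"twist":4.8},
  {"offset":[0.503,0.059,0],"twist":4.8},
  {"offset":[0.503,0.059,0],"twist":4.8},
  {"offset":[0.503,0.059,0],"twist":4.8},
  {"offset":[0.503,0.059,0],"twist":4.8},
  {"offset":[0.503,0.059,0],"twist":4.8},
])

```text
time: 10.35
eef_pos: [0.5281, 0.1802, 0.29]
tcp_rot: [0.695, 0.719, -0.001, -0.001]
contact_force: [-0.7, 0.2, -0.2]
opening: 0.526
finger_force: 0.0
```

```bash
python3 - <<'E'
from h import *
c=ctrl.calibration('wrist');im=ctrl.read_camera('wrist');cv2.imwrite('pics/w8.png',im)
for h in blobs(im,'orange',30): print(h.mean(0).round(),rect(c,h,.044))
t=ctrl.calibration('top');im=ctrl.read_camera('top')
for h in blobs(im,'blue'): print('blue',rect(t,h,.024))
go(.531,.178,.10,1.7)
E
```

```text
[313. 208.] [520.4 160.3  21.8  19.   92. ]
[325. 166.] [530.  202.1  68.   41.9  91.6]
blue [405.4 -29.4  87.   41.7  98.6]
blue [562.4 -54.1  87.4  41.8 105.5]
offset [0.     0.0026 0.1907] twist 0.0 alt -180.0 j6 6.5
```

The near fresh cartridge has been knocked from x=0.437 to (0.405,-0.029). I'll deal with that after this grasp.

>>> step_arm([
  {"offset":[0,0.002,0.05],"twist":0},
  {"offset":[0,0.002,0.1],"twist":0},
  {"offset":[0,0.002,0.15],"twist":0},
  {"offset":[0,0.002,0.19],"twist":0},
  {"offset":[0,0.002,0.215],"twist":0},
  {"offset":[0,0.002,0.24],"twist":0},
  {"offset":[0,0.002,0.255],"twist":0},
  {"offset":[0,0.002,0.262],"twist":0},
  {"offset":[0,0.002,0.262],"twist":0},
])

```text
time: 11.35
eef_pos: [0.5309, 0.1782, 0.0294]
tcp_rot: [0.697, 0.717, -0.001, -0.0]
contact_force: [1.0, 0.1, 0.2]
opening: 0.527
finger_force: 0.0
```

>>> step_arm([
  {"offset":[0,0,0],"twist":0},
  {"offset":[0,0,0],"twist":0},
  {"offset":[0,0,0],"twist":0},
  {"offset":[0,0,0],"twist":0},
  {"offset":[0,0,0],"twist":0},
], gripper=0.0)

```text
time: 11.85
eef_pos: [0.5323, 0.1793, 0.0317]
tcp_rot: [0.696, 0.718, 0.001, 0.001]
contact_force: [-2.0, -0.6, 5.3]
opening: 0.147
finger_force: 51.6
```

>>> step_arm([
  {"offset":[0,0,-0.03],"twist":0},
  {"offset":[0,0,-0.07],"twist":0},
  {"offset":[0,0,-0.11],"twist":0},
  {"offset":[0,0,-0.15],"twist":0},
  {"offset":[0,0,-0.2],"twist":0},
  {"offset":[0,0,-0.25],"twist":0},
  {"offset":[0,0,-0.265],"twist":0},
])

```text
time: 12.55
eef_pos: [0.5333, 0.1796, 0.302]
tcp_rot: [0.696, 0.718, 0.004, 0.003]
contact_force: [0.3, -0.7, -1.4]
opening: 0.151
finger_force: 50.9
```

```bash
python3 -c "
from h import *
s=ctrl.get_state();print(s['opening'],s['finger_force'])
go(.528,-.3275,.29,6.7)"
```

```text
0.15051674488487432 50.875999331474304
offset [-0.5067 -0.0211  0.0111] twist -4.9 alt 175.1 j6 6.5
```

>>> step_arm([
  {"offset":[-0.506,-0.02,0],"twist":-5},
  {"offset":[-0.506,-0.02,0],"twist":-5},
  {"offset":[-0.506,-0.02,0],"twist":-5},
  {"offset":[-0.506,-0.02,0],"twist":-5},
  {"offset":[-0.506,-0.02,0],"twist":-5},
  {"offset":[-0.506,-0.02,0],"twist":-5},
  {"offset":[-0.506,-0.02,0],"twist":-5},
  {"offset":[-0.506,-0.02,0],"twist":-5},
  {"offset":[-0.506,-0.02,0],"twist":-5},
  {"offset":[-0.506,-0.02,0],"twist":-5},
  {"offset":[-0.506,-0.02,0],"twist":-5},
  {"offset":[-0.506,-0.02,0],"twist":-5},
])

```text
time: 13.75
eef_pos: [0.5257, -0.3282, 0.2926]
tcp_rot: [0.665, 0.747, 0.0, -0.002]
contact_force: [0.3, 0.8, -0.9]
opening: 0.145
finger_force: 50.8
```

```bash
python3 -c "
from h import *
s=ctrl.get_state();print(s['opening'],s['finger_force'],s['eef_pos'])
go(.528,-.3275,.21,6.7)"
```

```text
0.14534668760041572 50.8234441280365 [ 0.52565893 -0.32823139  0.29255803]
offset [0.0002 0.0026 0.0826] twist -0.1 alt 179.9 j6 -48.0
```

>>> step_arm([
  {"offset":[0,0.002,0.03],"twist":0},
  {"offset":[0,0.002,0.05],"twist":0},
  {"offset":[0,0.002,0.065],"twist":0},
  {"offset":[0,0.002,0.082],"twist":0},
  {"offset":[0,0.002,0.082],"twist":0},
])

```text
time: 14.25
eef_pos: [0.5276, -0.3251, 0.2097]
tcp_rot: [0.664, 0.748, 0.0, -0.003]
contact_force: [-0.2, 0.6, -2.4]
opening: 0.146
finger_force: 50.8
```

>>> step_arm([
  {"offset":[0,0,0],"twist":0},
  {"offset":[0,0,0],"twist":0},
  {"offset":[0,0,0],"twist":0},
  {"offset":[0,0,0],"twist":0},
  {"offset":[0,0,-0.04],"twist":0},
  {"offset":[0,0,-0.08],"twist":0},
  {"offset":[0,0,-0.08],"twist":0},
], gripper=0.045)

```text
time: 14.95
eef_pos: [0.531, -0.3292, 0.3019]
tcp_rot: [0.664, 0.747, 0.0, 0.007]
contact_force: [0.1, -1.0, 1.0]
opening: 0.525
finger_force: 0.0
```

```bash
python3 - <<'E'
from h import *
c=ctrl.calibration('wrist');im=ctrl.read_camera('wrist');s=ctrl.read_camera('scene');cv2.imwrite('pics/s8.png',s)
print('orange wrist',[h.mean(0).round() for h in blobs(im,'orange')],'scene',[h.mean(0).round() for h in blobs(s,'orange',15)])
for h in blobs(im,'yellow'): print('flap',rect(c,h,.23))
t=ctrl.calibration('top');im=ctrl.read_camera('top')
for h in blobs(im,'blue'): print('blue',rect(t,h,.024))
# far fresh pick: tool y along cartridge x (105.5-90=15.5)
go(.5624,-.0541,.25,15.5)
E
```

```text
orange wrist [] scene []
flap [ 515.5 -317.8  119.9   88.7   97.1]
blue [405.4 -29.4  87.   41.7  98.6]
blue [562.4 -54.1  87.4  41.8 105.5]
offset [0.2671 0.0658 0.043 ] twist -8.8 alt 171.2 j6 -47.8
```

>>> step_arm([
  {"offset":[0.265,0.066,0],"twist":-8.8},
  {"offset":[0.265,0.066,0],"twist":-8.8},
  {"offset":[0.265,0.066,0],"twist":-8.8},
  {"offset":[0.265,0.066,0],"twist":-8.8},
  {"offset":[0.265,0.066,0],"twist":-8.8},
  {"offset":[0.265,0.066,0.05],"twist":-8.8},
  {"offset":[0.265,0.066,0.09],"twist":-8.8},
  {"offset":[0.265,0.066,0.09],"twist":-8.8},
  {"offset":[0.265,0.066,0.09],"twist":-8.8},
])

```text
time: 16.0
eef_pos: [0.5619, -0.056, 0.2014]
tcp_rot: [0.605, 0.796, -0.001, -0.002]
contact_force: [0.7, -0.6, 1.0]
opening: 0.526
finger_force: 0.0
```

```bash
cat >> h.py <<'E'
def ridge(img,c,box,z,thr=None):
    """white ridge inside a blue blob's hull -> rect at ridge-top height"""
    m=np.zeros(img.shape[:2],np.uint8);cv2.fillConvexPoly(m,box.astype(np.int32),255)
    hsv=cv2.cvtColor(img,cv2.COLOR_BGR2HSV);w=((hsv[...,1]<70)&(m>0)).astype(np.uint8)*255
    cs,_=cv2.findContours(w,cv2.RETR_EXTERNAL,cv2.CHAIN_APPROX_NONE)
    k=max(cs,key=cv2.contourArea);return rect(c,cv2.convexHull(k)[:,0],z)
E
python3 - <<'E'
from h import *
c=ctrl.calibration('wrist');im=ctrl.read_camera('wrist');cv2.imwrite('pics/w9.png',im)
print(ctrl.get_state()['eef_pos'].round(4))
for h in blobs(im,'blue',300): print(h.mean(0).round(),'body',rect(c,h,.024),'ridge',ridge(im,c,h,.05))
E
```

```text
[ 0.5634 -0.0568  0.2039]
[313. 202.] body [560.7 -54.6  89.6  42.  106.7] ridge [560.4 -54.   63.5  13.8 106. ]
[165. 132.] body [406.9 -29.8  88.5  49.3  98.6] ridge [408.1 -29.9  60.2  23.1  98.4]
```

View pics/w9.png

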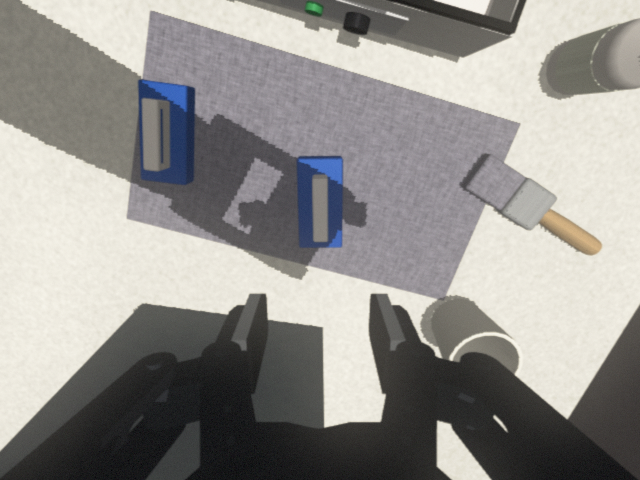

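The wrist view shows the far blue cartridge at (320,202) and the knocked one at (165,132). I take the far one first.

```bash
python3 -c "
from h import *
go(.5647,-.0689,.1,16.3);go(.5647,-.0689,.008,16.3)"
```

```text
offset [-0.012  -0.0021  0.1039] twist -0.8 alt 179.2 j6 -31.5
offset [-0.0119 -0.0021  0.1959] twist -0.8 alt 179.2 j6 -31.5
```

>>> step_arm([
  {"offset":[-0.012,-0.002,0.05],"twist":-0.8},
  {"offset":[-0.012,-0.002,0.1],"twist":-0.8},
  {"offset":[-0.012,-0.002,0.13],"twist":-0.8},
  {"offset":[-0.012,-0.002,0.155],"twist":-0.8},
  {"offset":[-0.012,-0.002,0.175],"twist":-0.8},
  {"offset":[-0.012,-0.002,0.188],"twist":-0.8},
  {"offset":[-0.012,-0.002,0.194],"twist":-0.8},
  {"offset":[-0.012,-0.002,0.194],"twist":-0.8},
])

```text
time: 16.85
eef_pos: [0.5651, -0.0689, 0.0097]
tcp_rot: [0.6, 0.8, 0.0, 0.001]
contact_force: [-0.0, 0.8, 0.2]
opening: 0.529
finger_force: 0.0
```

>>> step_arm([
  {"offset":[0,0,0],"twist":0},
  {"offset":[0,0,0],"twist":0},
  {"offset":[0,0,0],"twist":0},
  {"offset":[0,0,0],"twist":0},
  {"offset":[0,0,0],"twist":0},
], gripper=0.0)

```text
time: 17.35
eef_pos: [0.5655, -0.0686, 0.0104]
tcp_rot: [0.599, 0.801, 0.0, 0.001]
contact_force: [1.5, 0.7, 5.1]
opening: 0.146
finger_force: 53.9
```

```bash
python3 -c "
from h import *
go(.5935,.1795,.29,1.7)"
```

```text
offset [ 0.2297  0.0974 -0.2798] twist 14.7 alt -165.3 j6 -33.5
```

>>> step_arm([
  {"offset":[0,0,-0.03],"twist":0},
  {"offset":[0,0,-0.07],"twist":0},
  {"offset":[0,0,-0.12],"twist":0},
  {"offset":[0,0,-0.16],"twist":0},
  {"offset":[0.23,0.097,-0.19],"twist":14.7},
  {"offset":[0.23,0.097,-0.19],"twist":14.7},
  {"offset":[0.23,0.097,-0.19],"twist":14.7},
  {"offset":[0.23,0.097,-0.19],"twist":14.7},
  {"offset":[0.23,0.097,-0.19],"twist":14.7},
  {"offset":[0.23,0.097,-0.19],"twist":14.7},
  {"offset":[0.23,0.097,-0.19],"twist":14.7},
])

```text
time: 18.45
eef_pos: [0.5916, 0.1811, 0.1979]
tcp_rot: [0.696, 0.718, -0.001, -0.001]
contact_force: [-0.1, -0.5, -1.0]
opening: 0.152
finger_force: 53.1
```

```bash
python3 - <<'E'
from h import *
s=ctrl.get_state();print(s['eef_pos'].round(4),s['opening'],s['finger_force'])
c=ctrl.calibration('wrist');im=ctrl.read_camera('wrist');cv2.imwrite('pics/w10.png',im)
p,M=tool()
zb=p[2]-.0104  # underside
for h in blobs(im,'blue',300): 
    r=rect(c,h,zb+.024);print(h.mean(0).round(),'body',r,'ridge',ridge(im,c,h,zb+.05))
go(.5935,.1795,.12,1.7)
E
```

```text
[0.5916 0.1811 0.1979] 0.15153072758459765 53.13711762428284
[149. 360.] body [503.9 140.5  20.6  19.5  98.2] ridge [517.6 158.8  10.6   8.3 155.4]Traceback (most recent call last):
  File "<stdin>", line 7, in <module>
  File "h.py", line 35, in ridge
    k=max(cs,key=cv2.contourArea);return rect(c,cv2.convexHull(k)[:,0],z)
ValueError: max() iterable argument is empty
```

View pics/w10.png

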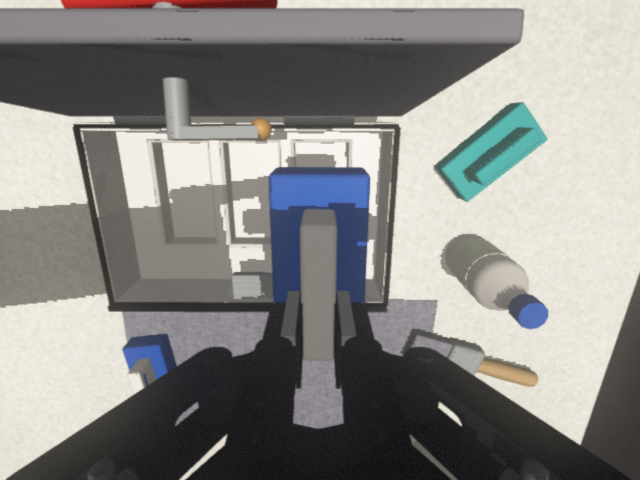

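The wrist view shows the held cartridge's +y edge at row 172, columns 270-369. The recess's +y edge is at row 142, columns 295-349. The recess to the left spans columns 228-281.

```bash
python3 - <<'E'
from h import *
c=ctrl.calibration('wrist');p,M=tool();zb=p[2]-.0104
print('zb',zb,'body corners',ray(c,[(271,174),(369,174)],zb+.023).round(4),'ridge +y end',ray(c,[(304,212),(334,212)],zb+.05).round(4))
print('recess +y edge',ray(c,[(295,142),(349,142)],.044).round(4),'mid',ray(c,[(228,143),(281,142),(231,243)],.044).round(4),'near',ray(c,[(151,141),(213,141),(168,243),(216,241)],.044).round(4))
go(.5935,.1795,.12,1.7)
E
```

```text
zb 0.1872588265666204 body corners [[0.5684 0.2368]
 [0.6103 0.2381]] ridge +y end [[0.5837 0.2275]
 [0.5947 0.2279]]
recess +y edge [[0.5681 0.2395]
 [0.6147 0.2409]] mid [[0.5101 0.2369]
 [0.556  0.2391]
 [0.5084 0.145 ]] near [[0.4436 0.2365]
 [0.4972 0.2382]
 [0.4487 0.1432]
 [0.4943 0.1466]]
offset [-0.0002  0.002   0.0777] twist 0.0 alt -180.0 j6 5.8
```

```bash
python3 -c "
from h import *
go(.593,.1805,.060,1.7)"
```

```text
offset [0.0009 0.0017 0.1377] twist 0.0 alt -180.0 j6 5.8
```

>>> step_arm([
  {"offset":[-0.001,0.0015,0.03],"twist":0},
  {"offset":[-0.001,0.0015,0.07],"twist":0},
  {"offset":[-0.001,0.0015,0.1],"twist":0},
  {"offset":[-0.001,0.0015,0.12],"twist":0},
  {"offset":[-0.001,0.0015,0.132],"twist":0},
  {"offset":[-0.001,0.0015,0.14],"twist":0},
  {"offset":[-0.001,0.0015,0.146],"twist":0},
  {"offset":[-0.001,0.0015,0.15],"twist":0},
  {"offset":[-0.001,0.0015,0.15],"twist":0},
])

```text
time: 19.4
eef_pos: [0.5952, 0.1789, 0.0532]
tcp_rot: [0.697, 0.717, 0.0, 0.0]
contact_force: [-6.6, -0.5, 10.8]
opening: 0.15
finger_force: 54.7
```

Contact at the tray with Fx=-6.6 means it is riding on the recess's +x edge. I shift 3 mm to -x and ease down.

>>> step_arm([
  {"offset":[0,0,-0.003],"twist":0},
  {"offset":[0.001,-0.003,-0.003],"twist":0},
  {"offset":[0.001,-0.003,0],"twist":0},
  {"offset":[0.001,-0.003,0.004],"twist":0},
  {"offset":[0.001,-0.003,0.007],"twist":0},
  {"offset":[0.001,-0.003,0.007],"twist":0},
])

```text
time: 20.0
eef_pos: [0.5919, 0.1797, 0.0415]
tcp_rot: [0.697, 0.717, 0.001, 0.001]
contact_force: [3.2, 0.7, -2.1]
opening: 0.146
finger_force: 52.9
```

>>> step_arm([
  {"offset":[0,0.001,0.004],"twist":0},
  {"offset":[0,0.001,0.008],"twist":0},
  {"offset":[0,0.001,0.011],"twist":0},
  {"offset":[0,0.001,0.013],"twist":0},
  {"offset":[0,0.001,0.015],"twist":0},
  {"offset":[0,0.001,0.015],"twist":0},
])

```text
time: 20.6
eef_pos: [0.5921, 0.1794, 0.0301]
tcp_rot: [0.697, 0.717, -0.001, -0.001]
contact_force: [-5.7, -2.8, 13.9]
opening: 0.149
finger_force: 55.2
```

>>> step_arm([
  {"offset":[0,0,-0.001],"twist":0},
  {"offset":[0,0,-0.001],"twist":0},
  {"offset":[0,0,-0.001],"twist":0},
  {"offset":[0,0,-0.001],"twist":0},
  {"offset":[0,0,-0.05],"twist":0},
  {"offset":[0,0,-0.1],"twist":0},
  {"offset":[0,0,-0.1],"twist":0},
  {"offset":[0,0,-0.1],"twist":0},
], gripper=0.045)

```text
time: 21.4
eef_pos: [0.5931, 0.1799, 0.1287]
tcp_rot: [0.697, 0.717, 0.001, 0.001]
contact_force: [-0.5, 0.7, -0.8]
opening: 0.525
finger_force: 0.0
```

```bash
python3 - <<'E'
from h import *
c=ctrl.calibration('wrist');im=ctrl.read_camera('wrist');cv2.imwrite('pics/w11.png',im)
print(ctrl.get_state()['eef_pos'].round(4))
for h in blobs(im,'blue',300): print(h.mean(0).round(),'body',rect(c,h,.044))
t=ctrl.calibration('top');im=ctrl.read_camera('top')
for h in blobs(im,'blue'): print('blue',rect(t,h,.024))
go(.43,-.045,.25,8.5)
E
```

```text
[0.5916 0.1797 0.1265]
[599. 377.] body [834.7  58.6  31.6  31.3 138.1]
[298. 244.] body [576.  171.4  44.9  13.5  94.4]
[318. 176.] body [589.6 212.6  50.   42.   91.8]
blue [405.  -29.4  87.   42.4  98.6]
offset [-0.2199 -0.1676 -0.1242] twist -6.9 alt 173.1 j6 5.9
```

```bash
python3 -c "
from h import *
go(.408,-.0445,.2,8.6)
print(ctrl.get_state()['qpos'].round(3))"
```

```text
offset [-0.2188 -0.1894 -0.0742] twist -7.0 alt 173.0 j6 5.9
[ 0.131  0.241  1.788 -0.     1.115  0.102]
```

```bash
python3 - <<'E'
import numpy as np
from scipy.optimize import least_squares
D=[(1.00100,.28714,1.57818,.2747,.6158,.20586),(.25,-.05,1.67,.5072,.232,.3596),(.1303,.32806,1.81933,.5931,.1795,.0569),(.131,.241,1.788,.5916,.1797,.1265)]
def f(q,a,b): return q[0]*np.sin(a)+q[1]*np.sin(a+b)+q[4], q[2]+q[0]*np.cos(a)+q[1]*np.cos(a+b)
def res(q):
    o=[]
    for j,a,b,x,y,z in D:
        R,Z=f(q,a,b);o+=[R*np.cos(j)-q[3]*np.sin(j)-x,R*np.sin(j)+q[3]*np.cos(j)-y,Z-z]
    return o
s=least_squares(res,[.45,.4,.05,.1,0]);q=s.x;print(q.round(4),np.abs(s.fun).max())
for r in (.40,.41,.42,.43):
  for z in (.008,.06,.2):
    R=np.sqrt(r*r-q[3]**2)
    t=least_squares(lambda v:np.array(f(q,*v))-[R,z],[0,2.3]);print(r,z,t.x.round(3),'j5',round(np.pi-t.x.sum(),3),np.abs(t.fun).max().round(4))
E
```

```text
[ 0.4167  0.5673 -0.0283  0.1005  0.0031] 0.0025513820721073666
0.4 0.008 [-0.092  2.394] j5 0.84 0.0
0.4 0.06 [-0.204  2.374] j5 0.972 0.0
0.4 0.2 [-0.398  2.247] j5 1.292 0.0
0.41 0.008 [-0.065  2.369] j5 0.838 0.0
0.41 0.06 [-0.175  2.35 ] j5 0.967 0.0
0.41 0.2 [-0.367  2.225] j5 1.284 0.0
0.42 0.008 [-0.039  2.344] j5 0.837 0.0
0.42 0.06 [-0.147  2.325] j5 0.963 0.0
0.42 0.2 [-0.338  2.203] j5 1.276 0.0
0.43 0.008 [-0.014  2.32 ] j5 0.836 0.0
0.43 0.06 [-0.119  2.301] j5 0.96 0.0
0.43 0.2 [-0.309  2.181] j5 1.269 0.0
```

Joint ranges allow r=0.41, so the knocked cartridge can be reached. Moving over it.

>>> step_arm([
  {"offset":[0,0,-0.05],"twist":0},
  {"offset":[-0.219,-0.189,-0.074],"twist":-7},
  {"offset":[-0.219,-0.189,-0.074],"twist":-7},
  {"offset":[-0.219,-0.189,-0.074],"twist":-7},
  {"offset":[-0.219,-0.189,-0.074],"twist":-7},
  {"offset":[-0.219,-0.189,-0.074],"twist":-7},
  {"offset":[-0.219,-0.189,-0.074],"twist":-7},
  {"offset":[-0.219,-0.189,-0.074],"twist":-7},
  {"offset":[-0.219,-0.189,-0.074],"twist":-7},
  {"offset":[-0.219,-0.189,-0.074],"twist":-7},
  {"offset":[-0.219,-0.189,-0.074],"twist":-7},
])

```text
time: 22.6
eef_pos: [0.4097, -0.0437, 0.2002]
tcp_rot: [0.651, 0.759, -0.0, -0.001]
contact_force: [0.7, -0.9, -0.5]
opening: 0.527
finger_force: 0.0
```

```bash
python3 - <<'E'
from h import *
c=ctrl.calibration('wrist');im=ctrl.read_camera('wrist');cv2.imwrite('pics/w12.png',im)
print(ctrl.get_state()['eef_pos'].round(4))
for h in blobs(im,'blue',300): 
    r=rect(c,h,.024)
    if abs(r[0]-405)<30: print('body',r,'ridge',ridge(im,c,h,.05))
go(.408,-.0445,.01,8.6)
E
```

```text
[ 0.4097 -0.0437  0.2004]
body [403.5 -29.5  87.7  42.5  99.1] ridge [403.  -29.3  61.7  14.1  99. ]
offset [-0.0007 -0.0016  0.1904] twist 0.2 alt -179.8 j6 -29.0
```

>>> step_arm([
  {"offset":[0,-0.004,0.05],"twist":-0.3},
  {"offset":[0,-0.004,0.1],"twist":-0.3},
  {"offset":[0,-0.004,0.13],"twist":-0.3},
  {"offset":[0,-0.004,0.155],"twist":-0.3},
  {"offset":[0,-0.004,0.175],"twist":-0.3},
  {"offset":[0,-0.004,0.186],"twist":-0.3},
  {"offset":[0,-0.004,0.191],"twist":-0.3},
  {"offset":[0,-0.004,0.191],"twist":-0.3},
])

```text
time: 23.45
eef_pos: [0.4056, -0.0449, 0.0098]
tcp_rot: [0.65, 0.76, -0.0, -0.0]
contact_force: [0.0, -0.2, 0.6]
opening: 0.523
finger_force: 0.0
```

>>> step_arm([
  {"offset":[0,0,0],"twist":0},
  {"offset":[0,0,0],"twist":0},
  {"offset":[0,0,0],"twist":0},
  {"offset":[0,0,0],"twist":0},
  {"offset":[0,0,0],"twist":0},
], gripper=0.0)

```text
time: 23.95
eef_pos: [0.4067, -0.0456, 0.0111]
tcp_rot: [0.65, 0.76, 0.001, 0.001]
contact_force: [-0.3, 1.7, 5.6]
opening: 0.147
finger_force: 52.9
```

```bash
python3 -c "
from h import *
go(.530,.1795,.2,1.7)"
```

```text
offset [ 0.203   0.1573 -0.1888] twist 7.2 alt -172.8 j6 -29.6
```

>>> step_arm([
  {"offset":[0,0,-0.03],"twist":0},
  {"offset":[0,0,-0.07],"twist":0},
  {"offset":[0,0,-0.12],"twist":0},
  {"offset":[0,0,-0.16],"twist":0},
  {"offset":[0.202,0.157,-0.189],"twist":7.2},
  {"offset":[0.202,0.157,-0.189],"twist":7.2},
  {"offset":[0.202,0.157,-0.189],"twist":7.2},
  {"offset":[0.202,0.157,-0.189],"twist":7.2},
  {"offset":[0.202,0.157,-0.189],"twist":7.2},
  {"offset":[0.202,0.157,-0.189],"twist":7.2},
  {"offset":[0.202,0.157,-0.189],"twist":7.2},
])

```text
time: 25.05
eef_pos: [0.529, 0.1801, 0.1979]
tcp_rot: [0.695, 0.719, -0.001, -0.001]
contact_force: [-0.0, -1.0, -1.2]
opening: 0.145
finger_force: 51.9
```

```bash
python3 - <<'E'
from h import *
s=ctrl.get_state();print(s['eef_pos'].round(4),s['opening'],s['finger_force'])
im=ctrl.read_camera('wrist');cv2.imwrite('pics/w13.png',im)
go(.530,.1785,.06,1.7)
E
```

```text
[0.529  0.1801 0.1979] 0.1454900614233186 51.92245066165924
offset [-0.0002  0.002   0.1376] twist 0.1 alt -179.9 j6 6.5
```

>>> step_arm([
  {"offset":[0,0,0.03],"twist":0},
  {"offset":[0,0,0.07],"twist":0},
  {"offset":[0,0,0.1],"twist":0},
  {"offset":[0,0,0.12],"twist":0},
  {"offset":[0,0,0.13],"twist":0},
  {"offset":[0,0,0.136],"twist":0},
  {"offset":[0,0,0.14],"twist":0},
  {"offset":[0,0,0.143],"twist":0},
  {"offset":[0,0,0.146],"twist":0},
  {"offset":[0,0,0.148],"twist":0},
  {"offset":[0,0,0.148],"twist":0},
])

```text
time: 26.2
eef_pos: [0.5297, 0.1788, 0.0513]
tcp_rot: [0.696, 0.718, 0.0, 0.0]
contact_force: [1.4, -0.0, -1.0]
opening: 0.146
finger_force: 51.9
```

>>> step_arm([
  {"offset":[0,0,0.003],"twist":0},
  {"offset":[0,0,0.006],"twist":0},
  {"offset":[0,0,0.009],"twist":0},
  {"offset":[0,0,0.012],"twist":0},
  {"offset":[0,0,0.015],"twist":0},
  {"offset":[0,0,0.018],"twist":0},
  {"offset":[0,0,0.02],"twist":0},
  {"offset":[0,0,0.022],"twist":0},
  {"offset":[0,0,0.022],"twist":0},
])

```text
time: 27.1
eef_pos: [0.5301, 0.1787, 0.031]
tcp_rot: [0.696, 0.718, 0.0, 0.0]
contact_force: [-0.6, -1.3, 8.5]
opening: 0.148
finger_force: 53.2
```

>>> step_arm([
  {"offset":[0,0,0],"twist":0},
  {"offset":[0,0,0],"twist":0},
  {"offset":[0,0,0],"twist":0},
  {"offset":[0,0,0],"twist":0},
  {"offset":[0,0,-0.05],"twist":0},
  {"offset":[0,0,-0.1],"twist":0},
  {"offset":[0,0,-0.15],"twist":0},
  {"offset":[0,0,-0.2],"twist":0},
  {"offset":[0,0,-0.25],"twist":0},
  {"offset":[0,0,-0.3],"twist":0},
  {"offset":[0,0,-0.3],"twist":0},
], gripper=0.045)

```text
time: 28.2
eef_pos: [0.5322, 0.1793, 0.3389]
tcp_rot: [0.696, 0.718, 0.006, 0.005]
contact_force: [0.1, -0.3, 0.3]
opening: 0.531
finger_force: 0.0
```

```bash
python3 - <<'E'
from h import *
c=ctrl.calibration('wrist');im=ctrl.read_camera('wrist');s=ctrl.read_camera('scene')
p,M=tool();print(p.round(4))
for h in blobs(im,'blue',300): print(h.mean(0).round(),'body',rect(c,h,.044))
sc=ctrl.calibration('scene')
for h in blobs(s,'blue',30): print('scene',h.mean(0).round(),ray(sc,h.mean(0),.044).round(3))
a=cv2.resize(im[120:270,230:430],(800,600))[:, :]
cv2.imwrite('pics/w14.png',np.hstack([cv2.resize(im[120:280,230:390],(400,400),interpolation=cv2.INTER_CUBIC),cv2.resize(s[190:350,310:470],(400,400),interpolation=cv2.INTER_CUBIC)]))
E
```

```text
[0.5296 0.1789 0.3306]
[365. 166.] body [590.  193.6  86.8  41.9  91.5]
[317. 162.] body [527.4 203.2  69.   41.3  91. ]
scene [391. 320.] [[0.583 0.226]]
scene [299. 320.] [[0.675 0.077]]
scene [385. 303.] [[0.542 0.194]]
scene [ 44. 207.] [[ 0.641 -0.702]]
scene [ 45. 151.] [[ 0.418 -0.977]]
```

View pics/w14.png

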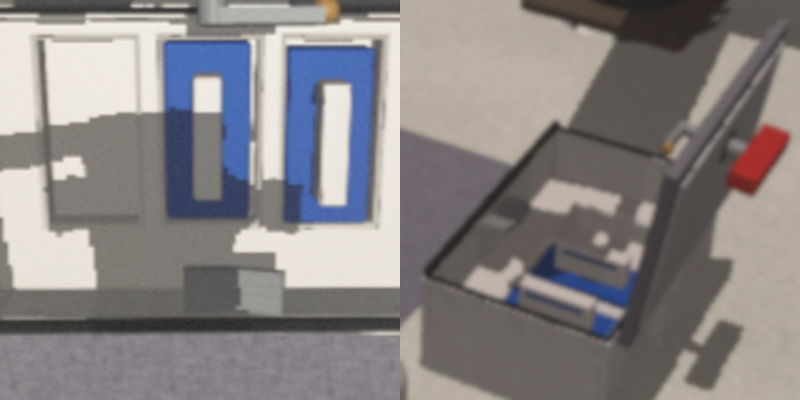

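The crops show both blue cartridges seated in the middle and +x recesses, flush with the tray. Now I go behind the lid with the fingers shut.

```bash
python3 -c "
from h import *
go(.445,.345,.33,1.7)"
```

```text
offset [ 0.1686 -0.0795  0.0004] twist 0.0 alt -180.0 j6 6.5
```

>>> step_arm([
  {"offset":[0.169,-0.08,0],"twist":0},
  {"offset":[0.169,-0.08,0],"twist":0},
  {"offset":[0.169,-0.08,0],"twist":0},
  {"offset":[0.169,-0.08,0],"twist":0},
  {"offset":[0.169,-0.08,0],"twist":0},
  {"offset":[0.169,-0.08,0],"twist":0},
  {"offset":[0.169,-0.08,0.05],"twist":0},
  {"offset":[0.169,-0.08,0.1],"twist":0},
  {"offset":[0.169,-0.08,0.14],"twist":0},
  {"offset":[0.169,-0.08,0.14],"twist":0},
], gripper=0.0)

```text
time: 29.3
eef_pos: [0.44, 0.3413, 0.1802]
tcp_rot: [0.697, 0.717, -0.008, -0.002]
contact_force: [-0.3, -0.1, -0.3]
opening: -0.0
finger_force: 0.0
```

>>> step_arm([
  {"offset":[-0.02,0,0],"twist":0},
  {"offset":[-0.035,0,0],"twist":0},
  {"offset":[-0.05,0,0],"twist":0},
  {"offset":[-0.065,0,0],"twist":0},
  {"offset":[-0.08,0,0],"twist":0},
  {"offset":[-0.095,0,0],"twist":0},
  {"offset":[-0.11,0,0],"twist":0},
])

```text
time: 30.0
eef_pos: [0.4482, 0.2359, 0.1904]
tcp_rot: [0.697, 0.717, 0.003, -0.001]
contact_force: [1.5, 6.5, -1.8]
opening: 0.005
finger_force: 2.4
```

```bash
python3 - <<'E'
from h import *
s=ctrl.get_state();print(s['eef_pos'].round(4),s['contact_force'])
t=ctrl.calibration('top');im=ctrl.read_camera('top')
print('red top',[h.mean(0).round(1) for h in blobs(im,'red',20)])
for a in (1.73,1.5,1.3,1.1,.9,.5,.035):
    b=[.533,.2545-.110*np.cos(a)+.037*np.sin(a),.092+.110*np.sin(a)+.037*np.cos(a)];print(a,proj(t,b).round(1))
E
```

```text
[0.4482 0.2359 0.1904] [ 1.47968817  6.48604544 -1.77892522]
red top []
1.73 [[222.5 264.3]]
1.5 [[231.6 264.3]]
1.3 [[240.6 264.5]]
1.1 [[250.2 264.7]]
0.9 [[259.8 265.1]]
0.5 [[277.1 266. ]]
0.035 [[290.8 267.2]]
```

>>> step_arm([
  {"offset":[-0.015,0,0],"twist":0},
  {"offset":[-0.03,0,0],"twist":0},
  {"offset":[-0.045,0,0],"twist":0},
  {"offset":[-0.06,0,0],"twist":0},
  {"offset":[-0.075,0,0],"twist":0},
  {"offset":[-0.09,0,0],"twist":0},
  {"offset":[-0.09,0,0],"twist":0},
])

```text
time: 30.75
eef_pos: [0.4505, 0.1437, 0.1898]
tcp_rot: [0.697, 0.717, 0.0, 0.001]
contact_force: [0.4, -0.6, 1.1]
opening: 0.0
finger_force: 0.0
```

```bash
python3 - <<'E'
from h import *
s=ctrl.get_state();print(s['eef_pos'].round(4),s['contact_force'])
im=ctrl.read_camera('top');cv2.imwrite('pics/t15.png',im)
hsv=cv2.cvtColor(im,cv2.COLOR_BGR2HSV);m=((hsv[...,0]>170)|(hsv[...,0]<4))&(hsv[...,1]>130)&(hsv[...,2]>40)
m[:200]=0;m[330:]=0;v,u=np.nonzero(m);print(len(u),u.mean() if len(u) else 0,v.mean() if len(v) else 0)
E
```

```text
[0.4505 0.1437 0.1898] [ 0.38750448 -0.56552497  1.08375651]
307 261.9087947882736 266.59934853420197
```

>>> step_arm([
  {"offset":[0,0,-0.05],"twist":0},
  {"offset":[0,0,-0.1],"twist":0},
  {"offset":[0,0,-0.1],"twist":0},
  {"offset":[0,0,-0.1],"twist":0},
  {"offset":[0,0,-0.1],"twist":0},
  {"offset":[0,0,-0.1],"twist":0},
  {"offset":[0,0,-0.1],"twist":0},
  {"offset":[0,0,-0.1],"twist":0},
  {"offset":[0,0,-0.1],"twist":0},
  {"offset":[0,0,-0.1],"twist":0},
  {"offset":[0,0,-0.1],"twist":0},
  {"offset":[0,0,-0.1],"twist":0},
])

```text
time: 32.0
eef_pos: [0.4502, 0.1453, 0.289]
tcp_rot: [0.696, 0.718, 0.0, 0.0]
contact_force: [0.5, -0.2, -0.6]
opening: 0.0
finger_force: 0.0
```

```bash
cat >> h.py <<'E'
def red(im):
    hsv=cv2.cvtColor(im,cv2.COLOR_BGR2HSV);m=((hsv[...,0]>170)|(hsv[...,0]<4))&(hsv[...,1]>130)&(hsv[...,2]>40)
    m=m.astype(np.uint8)*255;cs,_=cv2.findContours(m,cv2.RETR_EXTERNAL,cv2.CHAIN_APPROX_NONE)
    return cv2.convexHull(max(cs,key=cv2.contourArea))[:,0]
E
python3 - <<'E'
from h import *
im=ctrl.read_camera('top');h=red(im);print(h.mean(0),rect(ctrl.calibration('top'),h,.14))
im=ctrl.read_camera('wrist');h=red(im);print(h.mean(0),rect(ctrl.calibration('wrist'),h,.14))
E
```

```text
[271.9 266.1] [534.4 192.3  83.5  21.5 176.4]
[438.57142857 178.52380952] [545.5 178.8 102.6  23.1 175.7]
```

```bash
python3 -c "
from h import *
go(.533,.1445,.26,91.7)"
```

```text
offset [-0.0033  0.0828  0.029 ] twist -90.0 alt 90.0 j6 3.8
```

>>> step_arm([
  {"offset":[-0.003,0.083,0],"twist":-90},
  {"offset":[-0.003,0.083,0],"twist":-90},
  {"offset":[-0.003,0.083,0],"twist":-90},
  {"offset":[-0.003,0.083,0],"twist":-90},
  {"offset":[-0.003,0.083,0],"twist":-90},
  {"offset":[-0.003,0.083,0],"twist":-90},
  {"offset":[-0.003,0.083,0],"twist":-90},
  {"offset":[-0.003,0.083,0],"twist":-90},
  {"offset":[-0.003,0.083,0],"twist":-90},
  {"offset":[-0.003,0.083,0],"twist":-90},
  {"offset":[-0.003,0.083,0],"twist":-90},
  {"offset":[-0.003,0.083,0],"twist":-90},
], gripper=0.05)

```text
time: 33.3
eef_pos: [0.5332, 0.1449, 0.2889]
tcp_rot: [-0.015, 1.0, 0.0, -0.0]
contact_force: [0.0, 0.8, -0.5]
opening: 0.585
finger_force: 0.0
```

>>> step_arm([
  {"offset":[0,0,0],"twist":0},
  {"offset":[0,0,0],"twist":0},
  {"offset":[0,0,0],"twist":0},
  {"offset":[0,0,0],"twist":0},
  {"offset":[0,0,0],"twist":0},
  {"offset":[0,0,0],"twist":0},
  {"offset":[0,0,0],"twist":0},
  {"offset":[0,0,0],"twist":0},
  {"offset":[0,0,0],"twist":0},
  {"offset":[0,0,0],"twist":0},
  {"offset":[0,0,0],"twist":0},
  {"offset":[0,0,0],"twist":0},
])

```text
time: 34.5
eef_pos: [0.5332, 0.1448, 0.2889]
tcp_rot: [-0.015, 1.0, -0.0, 0.0]
contact_force: [0.2, -0.6, 0.5]
opening: 0.586
finger_force: 0.0
```

>>> step_arm([
  {"offset":[0,0,0],"twist":0},
  {"offset":[0,0,0],"twist":0},
  {"offset":[0,0,0],"twist":0},
  {"offset":[0,0,0],"twist":0},
  {"offset":[0,0,0],"twist":0},
  {"offset":[0,0,0],"twist":0},
  {"offset":[0,0,0],"twist":0},
  {"offset":[0,0,0],"twist":0},
  {"offset":[0,0,0],"twist":0},
  {"offset":[0,0,0],"twist":0},
  {"offset":[0,0,0],"twist":0},
  {"offset":[0,0,0],"twist":0},
])

```text
time: 35.7
eef_pos: [0.5332, 0.1448, 0.289]
tcp_rot: [-0.015, 1.0, 0.0, 0.0]
contact_force: [-0.1, -0.1, -0.2]
opening: 0.581
finger_force: 0.0
```

```bash
python3 - <<'E'
from h import *
s=ctrl.get_state();print(s['eef_pos'].round(4),s['qpos'].round(3))
im=ctrl.read_camera('wrist');cv2.imwrite('pics/w16.png',im);h=red(im);c=ctrl.calibration('wrist')
for z in (.14,.144): print(h.mean(0),h.min(0),h.max(0),rect(c,h,z))
im=ctrl.read_camera('top');h=red(im);print(h.mean(0),rect(ctrl.calibration('top'),h,.14))
E
```

```text
[0.5332 0.1448 0.289 ] [ 0.082 -0.038  1.785  0.     1.395 -1.52 ]
[329.21428571 186.64285714] [319 165] [338 219] [513.5 153.1  48.2  13.2 175.6]
[329.21428571 186.64285714] [319 165] [338 219] [512.7 153.   47.6  13.  175.6]
[285.5 279. ] [502.  157.8  15.4   2.6   2.1]
```

>>> step_arm([
  {"offset":[0,0,0],"twist":0},
  {"offset":[0,0,0],"twist":0},
  {"offset":[0,0,0],"twist":0},
  {"offset":[0,0,0],"twist":0},
  {"offset":[0,0,0],"twist":0},
  {"offset":[0,0,0],"twist":0},
  {"offset":[0,0,0],"twist":0},
  {"offset":[0,0,0],"twist":0},
  {"offset":[0,0,0],"twist":0},
  {"offset":[0,0,0],"twist":0},
  {"offset":[0,0,0],"twist":0},
  {"offset":[0,0,0],"twist":0},
])

```text
time: 37.0
eef_pos: [0.5332, 0.1449, 0.289]
tcp_rot: [-0.015, 1.0, -0.0, 0.0]
contact_force: [1.1, 0.6, -0.3]
opening: 0.587
finger_force: 0.0
```

>>> step_arm([
  {"offset":[0,0,0],"twist":0},
  {"offset":[0,0,0],"twist":0},
  {"offset":[0,0,0],"twist":0},
  {"offset":[0,0,0],"twist":0},
  {"offset":[0,0,0],"twist":0},
  {"offset":[0,0,0],"twist":0},
  {"offset":[0,0,0],"twist":0},
  {"offset":[0,0,0],"twist":0},
  {"offset":[0,0,0],"twist":0},
  {"offset":[0,0,0],"twist":0},
  {"offset":[0,0,0],"twist":0},
  {"offset":[0,0,0],"twist":0},
])

```text
time: 38.2
eef_pos: [0.5332, 0.1449, 0.2889]
tcp_rot: [-0.015, 1.0, 0.0, -0.0]
contact_force: [-0.5, 0.1, 0.5]
opening: 0.587
finger_force: 0.0
```

```bash
python3 - <<'E'
from h import *
c=ctrl.calibration('wrist')
im=ctrl.read_camera('wrist');cv2.imwrite('pics/w17.png',im);h=red(im)
print(h.min(0),h.max(0),rect(c,h,.144))
s=ctrl.calibration('scene');im=ctrl.read_camera('scene');cv2.imwrite('pics/s17.png',im);h=red(im);print('scene',h.mean(0),proj(s,[.533,.1445,.133]))
E
```

```text
[319 165] [339 222] [514.3 153.1  50.3  13.4 174.7]
scene [368.         257.61538462] [[366.73780765 256.25829272]]
```

```bash
python3 - <<'E'
import cv2,numpy as np
w=cv2.imread('pics/w17.png');s=cv2.imread('pics/s17.png')
cv2.imwrite('pics/v17.png',np.hstack([cv2.resize(w[120:300,230:410],(400,400),interpolation=cv2.INTER_CUBIC),cv2.resize(s[190:350,290:450],(400,400),interpolation=cv2.INTER_CUBIC)]))
E
```

```text
(no output)
```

View pics/v17.png

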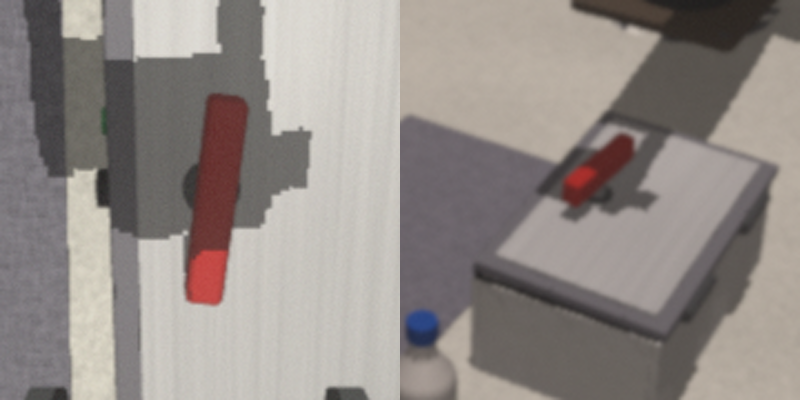

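The left crop shows the bar from (227,95) to (205,303), slightly rotated from the hinge direction. The right crop shows the lid lying on its gasket.

```bash
python3 - <<'E'
from h import *
c=ctrl.calibration('wrist');k=180/400
e=ray(c,[(227*k+230,97*k+120),(205*k+230,300*k+120)],.144);m=e.mean(0);d=e[1]-e[0]
a=np.degrees(np.arctan2(d[1],d[0]));print(e.round(4),m.round(4),a,np.linalg.norm(d))
go(m[0],m[1],.15,a+90);go(m[0],m[1],.096,a+90)
E
```

```text
[[0.4876 0.1552]
 [0.5716 0.1496]] [0.5296 0.1524] -3.8054240381523092 0.08424057735970855
offset [0.0033 0.0076 0.1389] twist 5.6 alt -174.4 j6 -87.1
offset [0.0033 0.0076 0.1929] twist 5.6 alt -174.4 j6 -87.1
```

>>> step_arm([
  {"offset":[0.003,0.0075,0.05],"twist":5.6},
  {"offset":[0.003,0.0075,0.1],"twist":5.6},
  {"offset":[0.003,0.0075,0.13],"twist":5.6},
  {"offset":[0.003,0.0075,0.16],"twist":5.6},
  {"offset":[0.003,0.0075,0.18],"twist":5.6},
  {"offset":[0.003,0.0075,0.191],"twist":5.6},
  {"offset":[0.003,0.0075,0.191],"twist":5.6},
])

```text
time: 39.0
eef_pos: [0.5289, 0.1521, 0.0963]
tcp_rot: [0.034, 0.999, -0.0, -0.002]
contact_force: [-0.3, -0.5, 0.2]
opening: 0.585
finger_force: 0.0
```

>>> step_arm([
  {"offset":[0,0,0],"twist":0},
  {"offset":[0,0,0],"twist":0},
  {"offset":[0,0,0],"twist":0},
  {"offset":[0,0,0],"twist":0},
  {"offset":[0,0,0],"twist":0},
], gripper=0.0, grip_force=60)

```text
time: 39.5
eef_pos: [0.5313, 0.1524, 0.0993]
tcp_rot: [0.033, 0.999, 0.0, 0.002]
contact_force: [1.8, 1.1, 2.4]
opening: 0.171
finger_force: 59.9
```

>>> step_arm([
  {"offset":[0,0,0],"twist":4},
  {"offset":[0,0,0],"twist":8},
  {"offset":[0,0,0],"twist":13},
  {"offset":[0,0,0],"twist":18},
  {"offset":[0,0,0],"twist":23},
  {"offset":[0,0,0],"twist":28},
  {"offset":[0,0,0],"twist":33},
  {"offset":[0,0,0],"twist":38},
  {"offset":[0,0,0],"twist":43},
  {"offset":[0,0,0],"twist":45},
])

```text
time: 40.5
eef_pos: [0.5319, 0.1534, 0.0991]
tcp_rot: [0.415, 0.91, 0.002, 0.002]
contact_force: [3.7, 5.7, 0.2]
opening: 0.173
finger_force: 59.0
```

```bash
python3 -c "
from h import *
s=ctrl.get_state();print(s['eef_pos'],s['wrist_torque'],s['contact_force'],s['finger_force'],s['opening'],s['qpos'])"
```

```text
[0.53185309 0.15344012 0.0991115 ] [ 0.34600525 -0.71196206  0.04259006] [3.68340674 5.67840575 0.23802533] 58.95055174827576 0.1734481413732727 [ 0.09661343  0.13330133  1.96681606  0.00221218  1.03582572 -0.62035989]
```

>>> step_arm([
  {"offset":[0,0,0],"twist":5},
  {"offset":[0,0,0],"twist":10},
  {"offset":[0,0,0],"twist":15},
  {"offset":[0,0,0],"twist":20},
  {"offset":[0,0,0],"twist":25},
  {"offset":[0,0,0],"twist":30},
  {"offset":[0,0,0],"twist":34},
  {"offset":[0,0,0],"twist":38},
  {"offset":[0,0,0],"twist":40},
  {"offset":[0,0,0],"twist":41},
  {"offset":[0,0,0],"twist":41},
  {"offset":[0,0,0],"twist":41},
])

```text
time: 41.7
eef_pos: [0.5331, 0.1531, 0.0971]
tcp_rot: [0.706, 0.708, 0.004, 0.002]
contact_force: [10.9, 3.1, -11.0]
opening: 0.171
finger_force: 59.9
```

```bash
python3 -c "
from h import *
s=ctrl.get_state();print(s['wrist_torque'],s['contact_force'],s['finger_force'],s['opening'])
M=tool()[1];print('tool y ang',np.degrees(np.arctan2(M[1,1],M[0,1])))"
```

```text
[ 0.64096313 -1.99478239  0.21378383] [ 10.93310151   3.0612851  -10.98165962] 59.92113769054413 0.1712337758416678
tool y ang 0.11018914249395258
```

>>> step_arm([
  {"offset":[0,0,0],"twist":0},
  {"offset":[0,0,0],"twist":0},
  {"offset":[0,0,0],"twist":0},
  {"offset":[0,0,0],"twist":0},
  {"offset":[0,0,-0.05],"twist":0},
  {"offset":[0,0,-0.1],"twist":0},
  {"offset":[0,0,-0.15],"twist":0},
  {"offset":[0,0,-0.2],"twist":0},
  {"offset":[0,0,-0.2],"twist":0},
], gripper=0.05)

```text
time: 42.6
eef_pos: [0.5336, 0.1527, 0.3084]
tcp_rot: [0.706, 0.708, 0.007, 0.005]
contact_force: [0.2, -0.5, 0.6]
opening: 0.584
finger_force: 0.0
```

```bash
python3 - <<'E'
from h import *
c=ctrl.calibration('wrist');im=ctrl.read_camera('wrist');h=red(im);r=rect(c,h,.139)
print('bar',h.min(0),h.max(0),r)
s=ctrl.calibration('scene');im=ctrl.read_camera('scene');h=red(im);print('scene',h.mean(0),[proj(s,[.533,.15,z]).round(1).tolist() for z in(.129,.133)])
g=blobs(im,'yellow');print([k.mean(0).round() for k in g])
for n in('wrist',):
    t=ctrl.calibration('top');im=ctrl.read_camera('top')
    for k in blobs(im,'yellow'): print('top yellow',rect(t,k,.23))
E
```

```text
bar [308 193] [321 249] [531.4 137.5  56.5  12.9  90.3]
scene [371.         258.61538462] [[[369.2, 258.8]], [[369.3, 257.1]]]
[array([474., 382.]), array([185., 156.])]
top yellow [ 516.  -315.   116.9   87.8   96.7]
top yellow [604.4 344.5  71.3  36.5   3.1]
```

```bash
python3 -c "
from plant import ctrl
print(ctrl.sign_off())"
```

```text
the job is handed in; nothing more can be done
None
```

I handed the job in; the sign-off returned no verdict. By my measurements both spent cartridges are in the bin with the flap shut, both fresh ones are seated flush, and the T-handle is turned about 91°. I took the lid as tight from the handle's position and did not measure its angle; the spray, cup and brush were not touched.

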